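Snap a relay cover home in a two-handled bench press

ROBOT

A 6-joint arm with a two-finger parallel gripper is mounted at the origin on the work surface. World frame = base frame: x ahead of the robot, y to its left, z up, the work surface at z = 0. Lengths are in m, angles in rad, forces in N, time in s.
With the tool pointing down it reaches from about 0.25 to 0.8 m from the base axis. Payload 8.5 kg.
Tool frame: the origin (TCP) lies midway between the tips of the shut fingers; the grasp point (between the pads) lies 19 mm behind it (grasp_offset is the distance from the TCP to the grasp point, in m); z points along the fingers, y is the direction in which the jaws open and shut (so a half turn about z gives the same grasp; the last joint's range is limited). The gripper opens to 85 mm and grips with 20 to 120 N. Pads are 22 mm wide; open, the fingers measure 114 mm over their backs; the gripper's body (76 mm by 85 mm) begins 54 mm behind the grasp point. The pads swing forward as they close: fully open they stand 13 mm farther back than shut.
Start: joints at [-1.114, 0.238, -0.013, 1.319, 0, 1.571], TCP at [0.232, -0.471, 0.231] pointing down, gripper open.
Joint ranges: [-2.66, 2.66], [-1.03, 1.9], [-1.14, 1.46], [-1.82, 2.27], [-1.45, 1.34], [-3.14, 3.14]. Speed limits (rad/s): [2.22, 2.22, 2.79, 3.14, 3.14, 3.14].

INTERFACE

Orientations are given as a 3x3 rotation matrix whose columns are the frame's x, y, z axes.
In Python, from rig import read_state, read_camera, job_done, recognise, silhouettes, grasp_offset gives the robot as it stands.
- The arm moves only by the tool drive_tool, never from a script. Its argument "steps" is a list of rows, each a list of 2 entries, a list of its own where there are three numbers: the shift along the tool's x, y, z in m, then the turn, a rotation vector about the tool's x, y, z in degrees. In form: [[[x, y, z], [ax, ay, az]], ...]. A call has 1 to 20 rows; each row is the pose to reach, as a shift and turn from the pose commanded when the call began, along the tool's axes at that moment; what a row does not reach only later rows make up. A row lasts 1/8 s, in which the tool goes at most 62.5 mm and 10.7 degrees, less where a joint would pass 70% of its speed; a pose out of reach is approached as far as the arm can. A call with a gripper value outside its range is refused whole. "claw" is the closure, from -1 (fully open) to 1 (shut), so that 0 is half open, set as the call begins (left out, the last holds). The fingers move at their own pace and stop on an object; the grip force is fixed at half the most. Time passes only in rows, so rows that repeat a pose let the fingers close. It gives the time, the measured TCP pose, the force and the opening at its end, in the units of the state.
- read_state(): the state, without advancing time (a new reading comes with each control period).
- read_camera(name): name is "scene" or "top" or "wrist"; returns a dict with "pixels" (400x640x3 uint8, red, green, blue), "depth" (400x640 float32, m along the optical axis (not along the pixel's ray), 0 where there is no reading), "vertical_fov" (degrees; the focal length in pixels is half the picture's height over the tangent of half this angle, whatever the lens; pixels are square), "cx", "cy" (the principal point, pixels), "eye" and "attitude" of the camera in the world; the wrist camera has in their place "mount" (4x4, takes a point from camera to tool coordinates, whose origin is the TCP and whose axes are the flange's). Camera axes: x right, y up, looking along -z (the intrinsics and any distortion apply to the point x, -y, -z); pixel columns grow to the right and rows downward; lengths in m; the calibration is good to about 2 mm. A picture is of the moment at which its call begins: read the wrist's pose just before it.
- job_done(): hands the job in, once; it reports no verdict.
Trained networks look in a picture, given as the dict that the camera call returned (one of the last four; its "shot" number tells which), for a name from the list of things; names that differ only in an ending like _2 or _b are one class to them, and where a whole thing is asked for, a point or a joint stands for the part that bears it (a point fixed in the world has none). Each returns a list of dicts, best first, with "p" (0 to 1); they miss things now and then, are a little off and sometimes report something else, mostly with a low value. They report only what shows in the picture. A call takes as long as a camera call. They do not tell look-alikes from the thing itself.
- recognise(picture, thing): "at" ([x, y, z] in m, in the coordinates of the camera as it stood for that picture, good to about 4 mm: the middle of the surface that is visible of it).
- silhouettes(picture, thing): "pixels" (400x640 bool, what is visible of it).
The state is a dict: "t": time; "joints": joint angles; "qvel": joint speeds; "joint_torque": joint torques, N m; "eef_pos": TCP position; "tcp_rot": TCP orientation; "wrist_force": force on the tool from outside, world axes, zero at the start; "wrist_torque": the same for the moment, N m; "gripper_width": finger opening in m.
Only numpy, scipy, OpenCV 4.12 (cv2) and the standard library are available. Lean on these libraries where they do the work, as an engineer would, in place of code of your own. Each camera call takes 0.05 s, during which the arm holds its last target.

TASK

Stand the relay upright in the seat of the two-handled bench press, with its raised cover facing one of the jaws, and let go of it. Then squeeze the two handles together slowly until the resistance peaks and the cover snaps home, stop at once without bearing down any further, and let the handles go, leaving the relay standing in the seat. Leave the other things on the bench where they are.

Things in the scene. Friction and masses are not known exactly. Their poses are not given: they have to be found in the camera images.
- press: Bench press, fixed: grey base plate 125 x 92 x 16 mm and two hinged steel arms ending in black rubber handles. Origin on the bench (z=0) under the middle of the seat; x points along the press away from the handles, y across it to the left arm, z up. The handles lie at x = -45 to -145 mm, over bare bench.
- seat (a point): Seat centre, on the base plate, 16 mm above the bench; axes as the press. Two steel rails (6 mm high, 40 mm long along y; inner faces at x = -14 and +14 mm) stop the relay along x; along y it is free to slide between the jaws. Handles open, the flat jaws (26 to 42 mm above the bench) stand 37 to 41 mm apart: the right jaw's face at about y = -20.5, the left at +16.5 to +20.5 mm.
- left_handle: Left arm and handle, hinged about a vertical pin. Origin on the pin, 75 mm from the seat along press x and 20 mm left of the middle, 34 mm above the bench; axes as the press when open. Its jaw is a screw-adjusted pad, set 0 to 4 mm inwards, not known beforehand: the handle width at which the cover snaps varies by over 10 mm.
- right_handle: Right arm, the mirror of the left but with a fixed jaw; origin 20 mm right of the middle. Feel at each handle: a slight slip at 4 to 7 N as the cover starts to move, then a climb to a peak of 12 to 17 N, then it gives and the force falls to 2 N within 1 mm. The jaws meet the relay again about 2 mm of handle width later; from then on more than 10 N on a handle (24 N at a jaw) cracks it.
- left_grip (a point): Where to squeeze the left handle: bar centre (9 mm thick, 26 to 42 mm above the bench), 110 mm from the seat. Open, the two handles measure 66 mm over their outsides here, centred on the press's middle line. Each moves on its own and is sprung open (1.5 to 3 N). Squeeze from outside along press y; the cover snaps at a width of 33 to 48 mm.
- right_grip (a point): The same point on the right handle. The width over the handles falls 2.5 mm for each mm by which the jaws approach each other.
- relay: Loose 0.1 kg relay: grey upright box 22 (x) x 24 (y) x 54 mm high, 4 brass blades (6 mm) on top, black cover plate standing off its +y side. Origin on its underside; the box spans y = -13.5 to +10.5 mm, the cover's outer face is at +17 (raised) or +13.5 mm (home). Take it by its plain x faces near the top. In the press its y lies along the press's y, either way round.
- cover (a joint): How far the cover (18 mm wide, 3 to 33 mm above the relay's underside) is pressed in, m: 0 raised, 0.0035 home. Past about 0.002 it snaps home by itself and stays.
- spool: Bystander: aluminium spool, 52 mm across, 40 mm high, origin at its underside.
- jar: Bystander: glass jar, 52 mm across, 70 mm high, origin at its underside.
- meter: Bystander: flat grey test meter 130 x 70 x 30 mm, origin at its underside.
- driver: Bystander: screwdriver lying on the bench, origin at its underside.
Not all that is in view belongs to the job. Of the things shaped like the relay, the grey one is meant.

How it is judged:
On the way, in this order (a step that is already met when the one before it is completed fails the run):
1. the relay stands in the seat, cover still raised, let go (x of relay in the frame of seat between -0.007 and 0.007 m and y of relay in the frame of seat between -0.012 and 0.012 m and z of relay in the frame of seat between -0.003 and 0.003 m and angle between relay's own z axis and vertical below 0.1 rad and angle between the y axis of relay and the y axis of press, either way round below 0.2 rad and contact force between the fingers and relay below 0.1 N and value of joint cover below 0.0012 m and linear speed of relay below 0.02 m/s), for 0.2 s.
2. the jaws squeeze the relay, cover not yet home (x of relay in the frame of seat between -0.007 and 0.007 m and y of relay in the frame of seat between -0.012 and 0.012 m and z of relay in the frame of seat between -0.003 and 0.003 m and angle between relay's own z axis and vertical below 0.1 rad and angle between the y axis of relay and the y axis of press, either way round below 0.2 rad and contact force between the fingers and relay below 0.1 N and value of joint cover below 0.0028 m and contact force between each of left_handle, right_handle and relay above 8 N), for 0.02 s.
3. the cover snaps home in the press (x of relay in the frame of seat between -0.007 and 0.007 m and y of relay in the frame of seat between -0.012 and 0.012 m and z of relay in the frame of seat between -0.003 and 0.003 m and angle between relay's own z axis and vertical below 0.1 rad and angle between the y axis of relay and the y axis of press, either way round below 0.2 rad and contact force between the fingers and relay below 0.1 N and value of joint cover above 0.0028 m), for 0.1 s.
At the end, for the whole second after the job is handed in: Relay upright (6 deg) on the seat floor, within 7 mm of the seat centre along the press and 12 mm across, cover direction across the press within 11 deg; cover pressed in over 2.8 mm; handles let go, jaws not squeezing it (under 3 N), at rest (x of relay in the frame of seat between -0.007 and 0.007 m and y of relay in the frame of seat between -0.012 and 0.012 m and z of relay in the frame of seat between -0.003 and 0.003 m and angle between relay's own z axis and vertical below 0.1 rad and angle between the y axis of relay and the y axis of press, either way round below 0.2 rad and value of joint cover above 0.0028 m and linear speed of relay below 0.01 m/s and contact force between the fingers and press below 0.1 N and contact force between each of left_handle, right_handle and relay below 3 N); the robot touches nothing.
It fails at once if a jaw bears on the relay with over 24 N after the cover has snapped home (value of joint cover above 0.0034 m and contact force between any of left_handle, right_handle and relay above 24 N).
It fails at once if a jaw bears on the relay with over 55 N (contact force between any of left_handle, right_handle and relay above 55 N).
It fails at once if the spool, jar, meter or screwdriver is shoved over 30 mm (distance of any of spool, jar, meter, driver from where it was at the start of the episode above 0.03 m).
It also fails if it takes over 59 s, if anything falls off the work surface, if the arm or the gripper's body presses on something with over 40 N, if the wrist force passes 120 N, or if a joint passes its speed limit or range.

## Working session

There is one attempt and no reset: what is moved stays moved. The work goes in short steps, Python scripts to look and compute and a tool call to move; the robot and the scene stay as the last step left them, time stands still between calls to the robot, and variables do not carry over. Pictures are saved under pics/ and viewed, and the job is handed in when it is done.

Besides the shell and the picture viewer there is one more tool, called after ">>>" as name(argument=value, ...) on one line, values as JSON. drive_tool: Moves the arm, as the interface text tells. Its arguments: {"type":"object","properties":{"steps":{"type":"array"},"claw":{"type":"number"}},"required":["steps"]}

```bash
ls; mkdir -p pics
cat > h.py <<'E'
import numpy as np, cv2
from rig import *
def K(p):
    h=p["pixels"].shape[0]; f=h/2/np.tan(np.radians(p["vertical_fov"])/2); return f,p["cx"],p["cy"]
def cam2w(p,st=None):
    if "mount" in p:
        st=st or read_state()
        T=np.eye(4);T[:3,:3]=st["tcp_rot"];T[:3,3]=st["eef_pos"]; return T@np.array(p["mount"])
    T=np.eye(4);T[:3,:3]=np.array(p["attitude"]);T[:3,3]=p["eye"];return T
def cloud(p,st=None):
    f,cx,cy=K(p); d=p["depth"]; v,u=np.mgrid[:d.shape[0],:d.shape[1]]
    P=np.stack([(u-cx)/f*d,-(v-cy)/f*d,-d],-1); T=cam2w(p,st)
    return P@T[:3,:3].T+T[:3,3]
def save(p,n,crop=None,s=1):
    im=p["pixels"][...,::-1]
    if crop: im=im[crop[1]:crop[3],crop[0]:crop[2]]
    if s!=1: im=cv2.resize(im,None,fx=s,fy=s,interpolation=cv2.INTER_CUBIC)
    cv2.imwrite("pics/"+n,im)
E
python3 - <<'E'
from h import *
st=read_state(); print(st)
for n in ["scene","top","wrist"]:
    p=read_camera(n); save(p,n+"0.png")
    print(n,{k:v for k,v in p.items() if k not in("pixels","depth")})
    for t in ["press","relay","left_handle","right_handle","spool","jar","meter","driver"]:
        T=cam2w(p,st)
        print(t,[(round(r["p"],2),np.round(T[:3,:3]@r["at"]+T[:3,3],3)) for r in recognise(p,t)])
E
```

```text
pics
{'t': 0.0, 'joints': array([-1.11395048e+00,  2.38770862e-01, -1.43049161e-02,  1.31921795e+00,
        2.97025460e-05,  1.57078842e+00]), 'qvel': array([ 0.00026001, -0.00199787, -0.00068079, -0.00103177, -0.00059896,
       -0.00122358]), 'joint_torque': array([ 2.47897558e-03, -5.38779473e+01,  3.46436191e+01,  1.82399660e-02,
        1.76567655e-04,  1.69523940e-05]), 'eef_pos': array([ 0.23139717, -0.47075188,  0.23066312]), 'tcp_rot': array([[ 8.97444851e-01,  4.41126215e-01, -6.33874294e-04],
       [ 4.41126669e-01, -8.97443826e-01,  1.35693799e-03],
       [ 2.97143481e-05, -1.49739587e-03, -9.99998878e-01]]), 'wrist_force': array([ 0.64009349, -0.40050752,  0.04849875]), 'wrist_torque': array([-0.01188312, -0.00220377, -0.01004236]), 'gripper_width': 0.08556777573513782}
scene {'vertical_fov': 54.472237314050155, 'cx': 317.25197425474295, 'cy': 202.5024857074079, 'eye': array([ 1.21425862, -0.47044498,  0.67598091]), 'attitude': array([[ 0.57362859, -0.5361418 ,  0.61927556],
       [ 0.81899856,  0.36263191, -0.44467905],
       [ 0.01384194,  0.7622664 ,  0.64711539]
[... 1321 characters left out ...]
rray([ 0.758, -0.27 ,  0.027])), (0.54, array([ 0.495, -0.26 ,  0.052])), (0.29, array([0.705, 0.266, 0.068]))]
driver [(0.89, array([ 0.549, -0.384,  0.021]))]
wrist {'vertical_fov': 71.63514885299995, 'cx': 319.39374948047947, 'cy': 200.95935866440504, 'mount': array([[-1.02777027e-03,  9.59159536e-01,  2.82863799e-01,
         7.23195217e-02],
       [ 9.99999243e-01,  1.17696234e-03, -3.57504776e-04,
         1.16873042e-05],
       [-6.75824153e-04,  2.82863218e-01, -9.59160020e-01,
        -1.42675520e-01],
       [ 0.00000000e+00,  0.00000000e+00,  0.00000000e+00,
         1.00000000e+00]]), 'shot': 3}
press []
relay []
left_handle []
right_handle []
spool []
jar []
meter []
driver []
```

View pics/scene0.png

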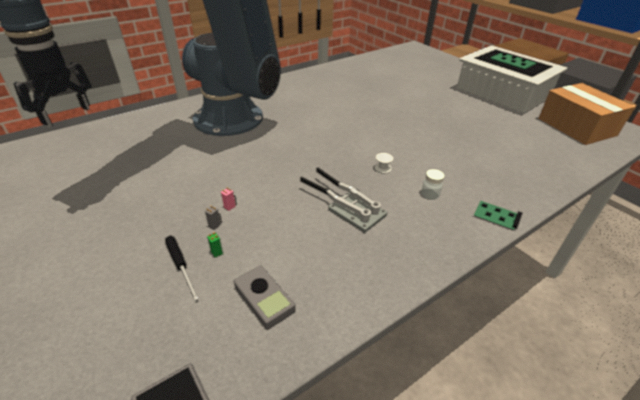

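View pics/top0.png

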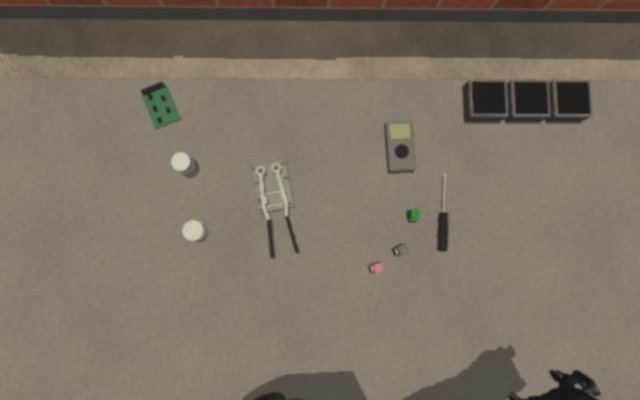

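Run:
```python
from h import *
print(read_state()["t"], grasp_offset)
p=read_camera("top"); np.savez("top0.npz",**p)
save(p,"top_press.png",(220,30,370,190),5)
save(p,"top_relay.png",(400,100,540,240),5)
```

```text
1.35 0.0187
```

View crops.

The scene shows three relays. The grey one is at scene (213,217) and top (401,250); the pink and green ones are look-alikes. The press is at top (275,190) with its handles pointing toward the robot.

View pics/top_press.png

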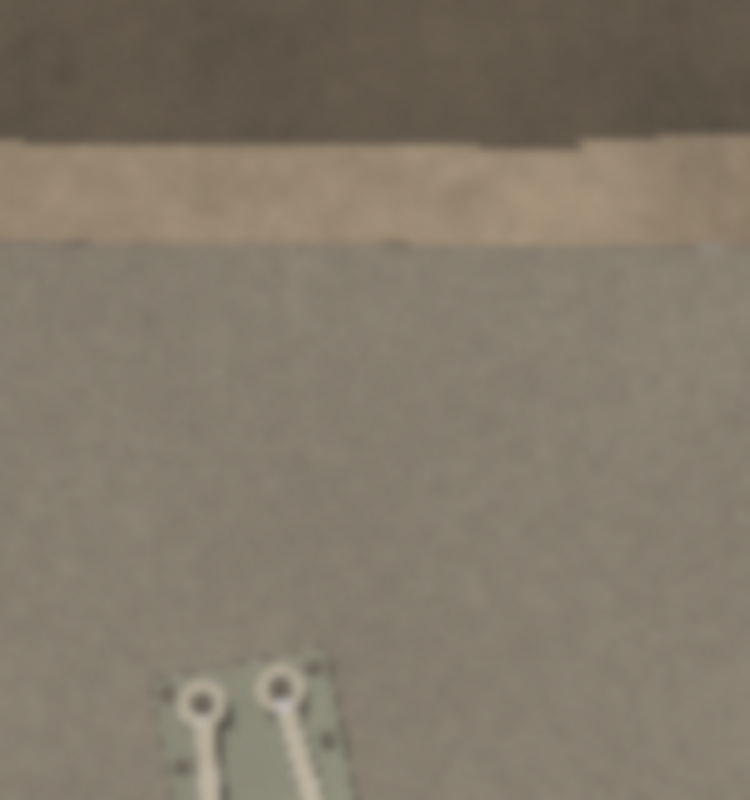

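View pics/top_relay.png

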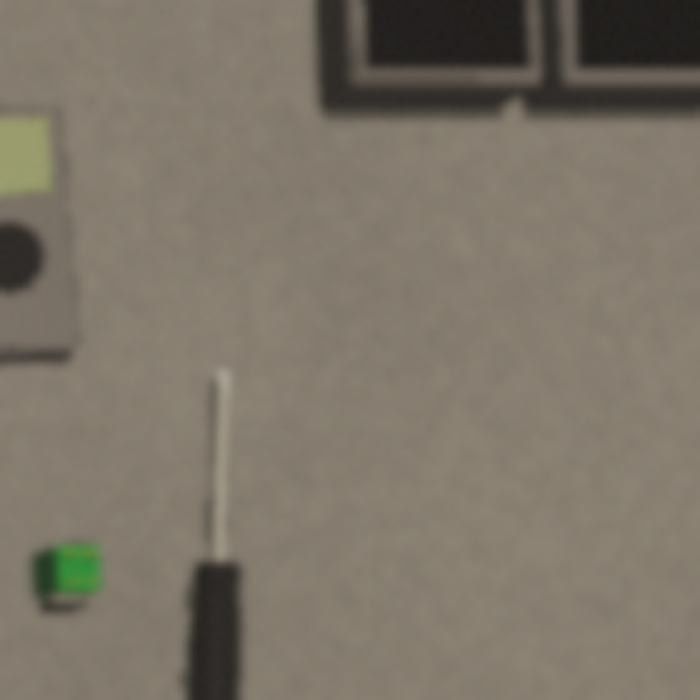

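Run:
```python
from h import *
p=dict(np.load("top0.npz"))
save(p,"tp.png",(230,140,330,270),5)
save(p,"tr.png",(360,190,430,290),6)
C=cloud(p)
for (u,v) in [(401,250),(377,268),(414,214),(260,170),(276,167),(271,256),(296,250)]:
    print(u,v,np.round(C[v,u],3))
```

```text
401 250 [ 0.492 -0.263  0.056]
377 268 [ 0.449 -0.204  0.052]
414 214 [ 0.581 -0.299  0.053]
260 170 [0.693 0.084 0.045]
276 167 [0.701 0.045 0.045]
271 256 [0.479 0.056 0.045]
296 250 [ 0.493 -0.006  0.041]
```

View pics/tp.png

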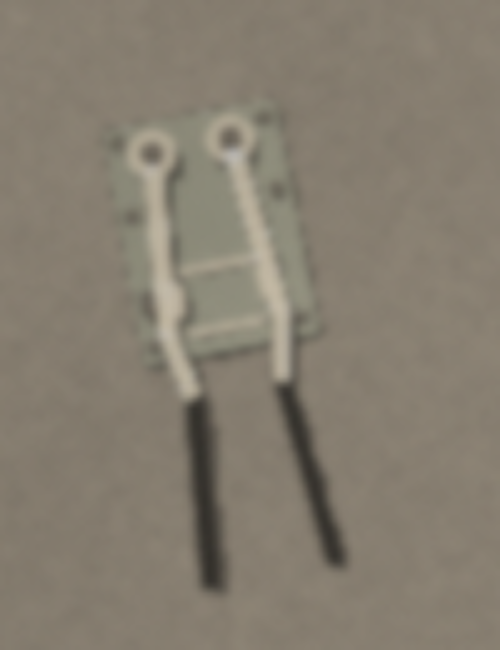

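View pics/tr.png

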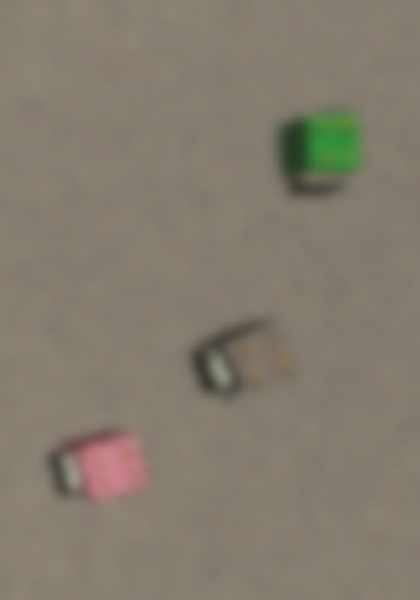

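The handles and pins put the press at yaw about +10° with the seat near (0.62, 0.05). The grey relay is near (0.49,-0.263). I'll move the wrist camera above it.

>>> drive_tool(steps=[[[0.06,-0.013,0],[0,0,0]],[[0.12,-0.026,0],[0,0,0]],[[0.18,-0.04,0],[0,0,0]],[[0.24,-0.054,0],[0,0,0]],[[0.31,-0.069,0],[0,0,0]],[[0.31,-0.069,0],[0,0,0]],[[0.31,-0.069,0],[0,0,0]]])

```text
t: 2.28
eef_pos: [0.4795, -0.2721, 0.231]
tcp_rot: [[0.897, 0.443, -0.001], [0.443, -0.897, 0.0], [-0.001, -0.0, -1.0]]
wrist_force: [-1.1, -0.5, 0.3]
gripper_width: 0.0855
```

Run:
```python
from h import *
st=read_state(); p=read_camera("wrist"); np.savez("w1.npz",**p,pos=st["eef_pos"],rot=st["tcp_rot"])
print(st["t"],st["eef_pos"],st["wrist_force"]); save(p,"w1.png")
```

```text
2.275 [ 0.47949587 -0.27207449  0.2310339 ] [-1.14941699 -0.46115797  0.29653602]
```

View pics/w1.png

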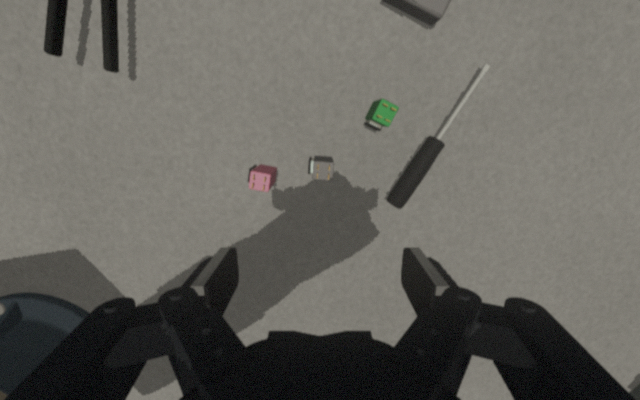

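```bash
cat >> h.py <<'E'
def ld(n):
    p=dict(np.load(n)); return p,{"eef_pos":p["pos"],"tcp_rot":p["rot"]}
E
python3 - <<'E'
from h import *
p,st=ld("w1.npz"); save(p,"w1c.png",(290,140,350,200),10)
C=cloud(p,st)
print(np.round(C[150:186:3,303:342:3,2]*1000).astype(int))
m=(C[...,2]>0.046)&(C[...,2]<.07)
m[:140]=0;m[200:]=0;m[:,:290]=0;m[:,350:]=0
q=C[m][:,:2]; r=cv2.minAreaRect((q*1000).astype(np.float32)); print(r, len(q)); print(np.round(cv2.boxPoints(r)))
E
```

```text
[[-1  1 -1  1  1  1  1 -1  0  0  1 -1  0]
 [ 1  0 -1  1  1  0  1  0  0  0 -1 -1  1]
 [ 1  0 -1  0 17 14 12 10  8  5 -1 -1  0]
 [ 0  0 32 22 44 43 40 39 36 33  0  1  1]
 [ 0  0 32 30 53 54 54 55 54 54 54  0  1]
 [ 1  0 33 29 55 59 53 54 54 53 54  0 -1]
 [ 1  0 33 31 53 53 53 55 54 55 54  1 -2]
 [-1  1 34 31 55 54 53 53 54 55 54  0  0]
 [-1  0  1  0 53 55 54 54 54 54  0 -1 -1]
 [ 0  1  0  2 54 53 53 55 54 54  0  1  0]
 [ 0 -1  0  1  0 -1  0 -2  0 -1  0 -1  0]
 [-1  0 -1  0  0 -1  0 -1  1  0  0  0  0]]
((495.3505859375, -268.9931335449219), (22.15741729736328, 23.481847763061523), 24.76270294189453) 393
[[ 480. -263.]
 [ 490. -284.]
 [ 510. -275.]
 [ 500. -254.]]
```

View pics/w1c.png

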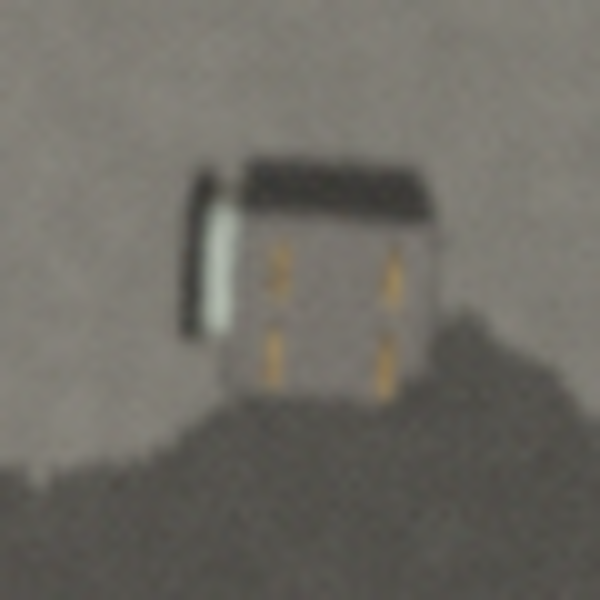

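The wrist view shows the grey relay at (321,168) with its black cover on the image's left side, so relay yaw is about 25° and the box centre is (0.495,-0.269). Next I'll check the wrist's turning range.

Run:
```python
from h import *
st=read_state(); print(np.round(st["joints"],3), np.degrees(np.arctan2(st["tcp_rot"][1,0],st["tcp_rot"][0,0])))
# wrist torque / pink, green boxes for clearance
R=st["tcp_rot"]; d=np.array([.4954,-.269,.0])-st["eef_pos"]; print(R.T@d)
```

```text
[-0.518  0.284  0.049  1.337 -0.     2.167] 26.187137281770116
[0.01667301 0.00406524 0.23112162]
```

>>> drive_tool(steps=[[[0.005,0.001,0.03],[0,0,-10]],[[0.01,0.002,0.06],[0,0,-20]],[[0.0167,0.004,0.09],[0,0,-30]],[[0.0167,0.004,0.11],[0,0,-40]],[[0.0167,0.004,0.13],[0,0,-50]],[[0.0167,0.004,0.13],[0,0,-60]],[[0.0167,0.004,0.13],[0,0,-70]],[[0.0167,0.004,0.13],[0,0,-80]],[[0.0167,0.004,0.13],[0,0,-88.6]],[[0.0167,0.004,0.13],[0,0,-88.6]],[[0.0167,0.004,0.13],[0,0,-88.6]]], claw=-0.3)

```text
t: 3.7
eef_pos: [0.4954, -0.2695, 0.1014]
tcp_rot: [[-0.415, 0.91, -0.0], [0.91, 0.415, -0.0], [-0.0, -0.0, -1.0]]
wrist_force: [-0.2, -0.1, 0.6]
gripper_width: 0.0557
```

Run:
```python
from h import *
st=read_state(); p=read_camera("wrist"); np.savez("w2.npz",**p,pos=st["eef_pos"],rot=st["tcp_rot"])
print(st["t"],st["eef_pos"],st["joints"]); save(p,"w2.png")
C=cloud(p,st)
m=(C[...,2]>0.047)&(C[...,2]<.064)&(np.hypot(C[...,0]-.4954,C[...,1]+.269)<.03)
q=C[m][:,:2]; r=cv2.minAreaRect((q*1000).astype(np.float32)); print(r, len(q)); print(np.round(cv2.boxPoints(r),1))
c=np.array([*np.array(r[0])/1000,0]); print("tool shift",st["tcp_rot"].T@(c-st["eef_pos"]))
print(np.degrees(np.arctan2(st["tcp_rot"][1,0],st["tcp_rot"][0,0])))
```

```text
3.7 [ 0.49541137 -0.26950625  0.10143381] [-4.98196372e-01  3.76288956e-01 -1.58501119e-01  1.03598303e+00
 -5.97036965e-05  6.44969409e-01]
((494.3013916015625, -268.46636962890625), (21.954734802246094, 24.16997718811035), 22.444908142089844) 974
[[ 479.5 -261.5]
 [ 488.8 -283.8]
 [ 509.1 -275.4]
 [ 499.8 -253.1]]
tool shift [ 0.00141208 -0.00057535  0.10143375]
114.50142547477827
```

View pics/w2.png

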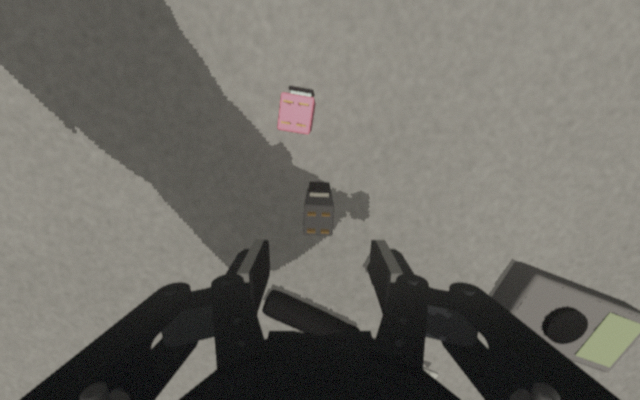

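The relay is between the fingers at (318,210) with the cover toward the camera. Descending and gripping.

>>> drive_tool(steps=[[[0.001,-0.0005,0.03],[0,0,1.5]],[[0.001,-0.0005,0.055],[0,0,1.5]],[[0.001,-0.0005,0.07],[0,0,1.5]],[[0.001,-0.0005,0.0745],[0,0,1.5]],[[0.001,-0.0005,0.0745],[0,0,1.5]]])

```text
t: 4.38
eef_pos: [0.4954, -0.2681, 0.0271]
tcp_rot: [[-0.395, 0.919, 0.0], [0.919, 0.395, -0.0], [-0.0, 0.0, -1.0]]
wrist_force: [-0.0, -0.1, -0.8]
gripper_width: 0.0554
```

>>> drive_tool(steps=[[[0,0,0],[0,0,0]],[[0,0,0],[0,0,0]],[[0,0,0],[0,0,0]],[[0,0,0],[0,0,0]],[[0,0,0],[0,0,0]],[[0,0,0],[0,0,0]]], claw=0.6)

```text
t: 5.12
eef_pos: [0.4957, -0.2683, 0.0276]
tcp_rot: [[-0.395, 0.919, 0.001], [0.919, 0.395, -0.001], [-0.001, 0.001, -1.0]]
wrist_force: [-0.8, -0.4, 5.7]
gripper_width: 0.0212
```

The relay is gripped (opening 21.2 mm). I'll lift it and stop beside the press to measure the press.

>>> drive_tool(steps=[[[0,0,-0.05],[0,0,0]],[[0,0,-0.1],[0,0,0]],[[0.015,0.03,-0.132],[0,0,3]],[[0.045,0.075,-0.132],[0,0,6]],[[0.075,0.12,-0.132],[0,0,9]],[[0.105,0.165,-0.132],[0,0,12]],[[0.135,0.205,-0.132],[0,0,12.9]],[[0.146,0.221,-0.132],[0,0,12.9]],[[0.146,0.221,-0.132],[0,0,12.9]],[[0.146,0.221,-0.132],[0,0,12.9]]])

```text
t: 6.38
eef_pos: [0.6399, -0.0475, 0.1587]
tcp_rot: [[-0.179, 0.984, -0.001], [0.984, 0.179, -0.0], [-0.0, -0.001, -1.0]]
wrist_force: [1.0, -0.2, -1.0]
gripper_width: 0.021
```

Run:
```python
from h import *
st=read_state(); p=read_camera("wrist"); np.savez("w3.npz",**p,pos=st["eef_pos"],rot=st["tcp_rot"])
print(st["t"],st["eef_pos"],st["joints"],st["wrist_force"]); save(p,"w3.png")
```

```text
6.375 [ 0.63987931 -0.04754338  0.15869064] [-7.40139368e-02  4.68025677e-01  1.46062385e-01  1.24958073e+00
 -3.14401902e-04  1.31635587e+00] [ 0.98592205 -0.24953567 -1.0136874 ]
```

View pics/w3.png

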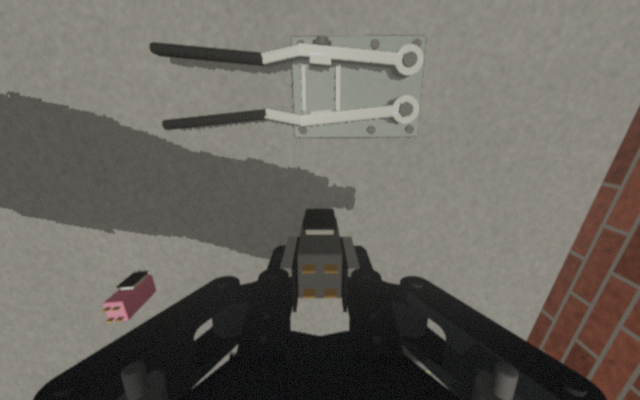

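The press fills the upper picture: pins at (408,59) and (405,109), rails at x≈305 and 338, handles to the left. The held relay is at (320,265).

Run:
```python
from h import *
p,st=ld("w3.npz"); C=cloud(p,st); save(p,"w3c.png",(280,25,440,145),5)
reg=np.zeros(C.shape[:2],bool); reg[25:150,280:440]=1
Z=C[...,2]
m=reg&(Z>.011)&(Z<.06)
q=(C[m][:,:2]*1000).astype(np.float32)
m2=reg&(Z>.011)&(Z<.019)
q2=(C[m2][:,:2]*1000).astype(np.float32); r=cv2.minAreaRect(q2); print("plate",r,np.median(Z[m2])); print(np.round(cv2.boxPoints(r),1))
np.set_printoptions(linewidth=220)
print(np.round(Z[40:135:4,288:430:5]*1000).astype(int))
```

```text
plate ((657.6856689453125, 57.941566467285156), (125.1144027709961, 92.27182006835938), 10.825639724731445) 0.0159145335450932
[[587.6  91.5]
 [604.9   0.9]
 [727.8  24.4]
 [710.5 115. ]]
[[  0  15  19  19  16  38  41  42  40  15  16  16  16  16  16  15  16  17  18  17  16  16  16  17  16  17  17  15   0]
 [ -1  16  42  42  43  42  42  40  39  15  16  16  17  17  15  16  16  17  17  17  18  16  15  16  41  42  17  16  -1]
 [ 42  42  42  41  42  41  43  43  41  42  42  41  41  42  42  16  17  18  16  15  16  16  15  42  42  43  42  15   0]
 [ 42  43  43  42  40  41  42  43  41  43  43  42  44  41  43  42  42  43  43  42  42  41  41  41  43  45  42  16   0]
 [ 43  40  39  39  41  42 301  42  41  42  42  42  42  43  42  42  43  42  43  41  42  41  42  44  44  45  41  42  -1]
 [ 32  28  16  16  16  42  43  43  41  35  37  38  40  40  42  42  43  43  41  44  42  43  41  44  45  44  42  16  -1]
 [  1  16  16  15  16  34  35  37  41  17  17  16  16  14  28  30  32  33  36  36  39  41  41  42  44  45  42  14   0]
 [  1  16  15  22  16  17  17  15  15  17  22  16  17  16  16  16  16  16  15  
[... 1244 characters left out ...]
 17  16  42  41  42  43  42  44  42  42  42  43  40  43  42  42  42  42  43  41  45  45  42  15  -1   1]
 [ 42  44  43  41  43  42  42  42  43  41  41  42  41  41  42  42  42  42  41  43  41  41  42  42  43  41  15   0   0]
 [ 42  42  43  42  44  42  42  42  42  42  40  42  42  40  17  16  16  16  16  16  16  30  42  42  42  16  16   0   0]
 [  1   0  41  42  41  42  17  17  17  16  17  16  15  16  16  16  16  15  16  15  16  15  15  15  16  16  15  -1   0]
 [  1  -1  15  18  16  17 301  16  17  15  16  16  17  16  16  17  17  18  16  15  17  16  16  16  18  17  -1   0   0]
 [  0   0  16  18  15  17  17  15  16  15  16  16  16  16  16  17  17  17  15  15  16  17  16  16  18  16  -1  -1   0]]
```

View pics/w3c.png

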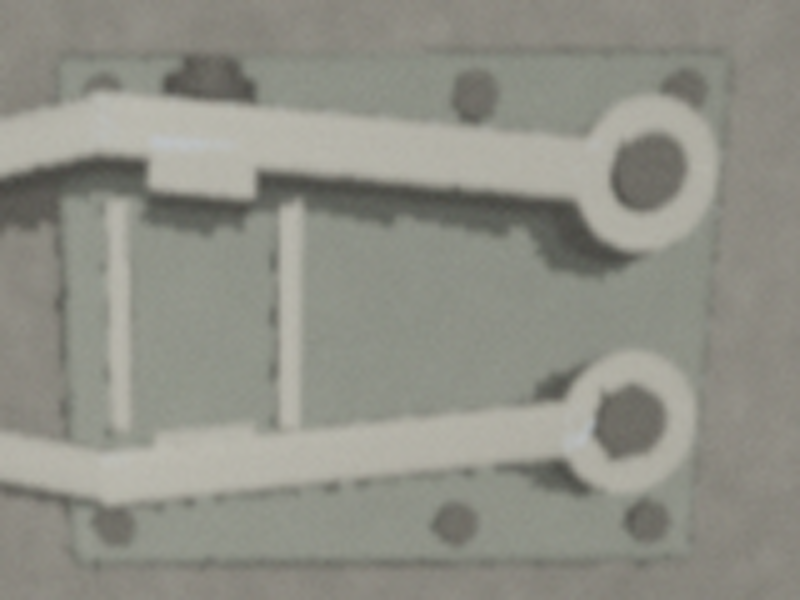

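Run:
```python
from h import *
p,st=ld("w3.npz"); C=cloud(p,st); Z=C[...,2]
a=np.radians(10.83); px=np.array([np.cos(a),np.sin(a)]); py=np.array([-np.sin(a),np.cos(a)])
c=np.array([.6577,.0579])
X=(C[...,:2]-c)@px; Y=(C[...,:2]-c)@py
reg=np.zeros(Z.shape,bool); reg[25:150,280:440]=1
# rails
for lo,hi in [(298,312),(330,345)]:
    m=reg&(Z>.0195)&(Z<.0245); m[:70]=0;m[105:]=0; m[:,:lo]=0;m[:,hi:]=0
    print("rail",np.percentile(X[m],[2,50,98])*1000,np.percentile(Y[m],[1,99])*1000,m.sum())
for (r0,r1) in [(40,80),(90,128)]:
    m=reg&(Z>.0395)&(Z<.048); m[:r0]=0;m[r1:]=0;m[:,390:426]&=True; m[:,:393]=0
    q=np.stack([X[m],Y[m]],-1)*1000
    ed=cv2.minEnclosingCircle(q.astype(np.float32)); print("pin",ed,m.sum())
# jaw inner faces: near seat x
for xs in np.arange(-60,-20,3):
    m=reg&(Z>.039)&(Z<.046)&(abs(X*1000-xs)<1.5)
    yl=Y[m&(Y>0)]*1000; yr=Y[m&(Y<0)]*1000
    print(xs, np.round([np.percentile(yl,2),yl.max(),yr.min(),np.percentile(yr,98)],1) if len(yl) and len(yr) else None)
# held relay & cover
R=st["tcp_rot"]; L=(C-st["eef_pos"])@R
m=(abs(L[...,1])<.013)&(L[...,2]>-.035)&(L[...,2]<-.015)&(abs(L[...,0])<.03)
print("relay top",np.percentile(L[m],[2,50,98],axis=0)*1000,m.sum())
m=(abs(L[...,1])<.008)&(L[...,2]>-.015)&(L[...,2]<.02)&(L[...,0]>.0)&(L[...,0]<.03)
print("cover",np.percentile(L[m],[2,50,98],axis=0)*1000,m.sum())
for v in range(205,300,4): print(v,np.round(L[v,320]*1000,1))
```

```text
rail [-52.96858639 -51.11049582 -49.19967654] [-14.30038249  15.4135218 ] 147
rail [-20.63769919 -19.14880984 -17.61396043] [-14.64728724  15.0637458 ] 140
pin ((38.98372268676758, 21.08310317993164), 13.395729064941406) 741
pin ((39.81361770629883, -19.953449249267578), 12.105279922485352) 604
-60 [ 22.3  31.7 -31.4 -22.8]
-57 [ 22.9  31.5 -32.3 -23.5]
-54 [ 23.6  33.7 -33.2 -23.7]
-51 [ 23.8  33.3 -33.3 -23.7]
-48 [ 23.4  33.3 -33.3 -23.8]
-45 [ 19.2  33.  -32.5 -21.9]
-42 [ 18.3  32.5 -32.5 -21.3]
-39 [ 18.   36.8 -32.5 -21.3]
-36 [ 17.6  38.5 -31.7 -20.5]
-33 [ 17.7  39.2 -31.7 -20.5]
-30 [ 17.   36.1 -31.7 -20.5]
-27 [ 17.1  35.4 -30.9 -19.7]
-24 [ 21.   30.5 -30.9 -21.5]
-21 [ 20.7  30.7 -30.1 -21.4]
relay top [[ -9.77597549 -11.71719428 -33.51830495]
 [  6.40457552   0.28547107 -26.50467747]
 [ 12.25589753  11.80077383 -16.13197313]] 2737
cover [[ 11.63399309  -7.67106156 -14.09404897]
 [ 17.02993211   0.21673483  -3.16855596]
 [ 18.73805095   7.69737856  18.67465127]] 979
205 [-21.8   1.  158.5]
209 [18.3  0.8 21.1]
213 [18.5  0.8 12.8]
217 [18.3  0.8  6.4]
221 [18.1  0.8  0.5]
225 [17.9  0.8 -5. ]
229 [15.6  0.8 -5. ]
233 [12.5  0.8 -3. ]
237 [12.1  0.8 -7.4]
241 [ 11.9   0.8 -12.2]
245 [ 12.2   0.8 -17.5]
249 [ 11.6   0.8 -20.6]
253 [ 11.4   0.8 -24.3]
257 [ 10.3   0.8 -26.3]
261 [  8.4   0.8 -26.7]
265 [  5.9   0.8 -25.9]
269 [  4.3   0.8 -26.8]
273 [  2.7   0.8 -27.6]
277 [ -0.4   0.8 -26.1]
281 [ -1.9   0.8 -27.1]
285 [ -3.4   0.8 -28.1]
289 [ -6.3   0.8 -27.1]
293 [ -9.7   0.8 -25.4]
297 [-11.5   0.8 -26. ]
```

>>> drive_tool(steps=[[[0.03,0,0],[0,0,-0.5]],[[0.065,0.001,0.02],[0,0,-0.5]],[[0.09,0.001,0.04],[0,0,-0.5]],[[0.0956,0.001,0.058],[0,0,-0.5]],[[0.0956,0.001,0.058],[0,0,-0.5]],[[0.0956,0.001,0.058],[0,0,-0.5]]])

```text
t: 7.18
eef_pos: [0.6246, 0.0466, 0.1017]
tcp_rot: [[-0.187, 0.982, 0.001], [0.982, 0.187, -0.0], [-0.0, 0.001, -1.0]]
wrist_force: [0.1, 0.0, -1.1]
gripper_width: 0.021
```

Run:
```python
from h import *
st=read_state(); p=read_camera("wrist"); np.savez("w4.npz",**p,pos=st["eef_pos"],rot=st["tcp_rot"])
print(st["t"],st["eef_pos"],np.degrees(np.arctan2(st["tcp_rot"][1,0],st["tcp_rot"][0,0]))); save(p,"w4.png")
C=cloud(p,st);Z=C[...,2]; a=np.radians(10.83); px=np.array([np.cos(a),np.sin(a)]); py=np.array([-np.sin(a),np.cos(a)])
c=np.array([.6231,.0515]);X=(C[...,:2]-c)@px*1000; Y=(C[...,:2]-c)@py*1000
for xs in np.arange(-30,31,6):
    m=(Z>.039)&(Z<.046)&(abs(X-xs)<2)&(abs(Y)<45)
    y=Y[m]; print(xs,np.round(np.percentile(y[y>0],[2,98]),1) if (y>0).any() else None,np.round(np.percentile(y[y<0],[2,98]),1) if (y<0).any() else None)
m=(Z>.0195)&(Z<.0245)&(abs(Y)<15)
for s in(-1,1):
    mm=m&(X*s>8)&(X*s<24); print("rail",np.percentile(X[mm],[5,50,95]) if mm.any() else None)
```

```text
7.175 [0.62464098 0.04656851 0.10169223] 100.7982022440975
-30 [21.7 30.5] [-28.8 -21.2]
-24 [23.  31.7] [-26.6 -22.2]
-18 [24.  33.6] None
-12 [23.3 33.1] None
-6 [18.1 35.4] None
0 [17.9 38.5] None
6 [17.1 35.6] None
12 [20.8 30.8] None
18 [20.9 30.2] [-21.3 -20.1]
24 [20.1 29.6] [-21.5 -20. ]
30 [19.2 29.1] [-28.8 -18.9]
rail [-17.74985426 -15.9234934  -14.14762771]
rail [14.08768375 15.88596213 17.71260849]
```

View pics/w4.png

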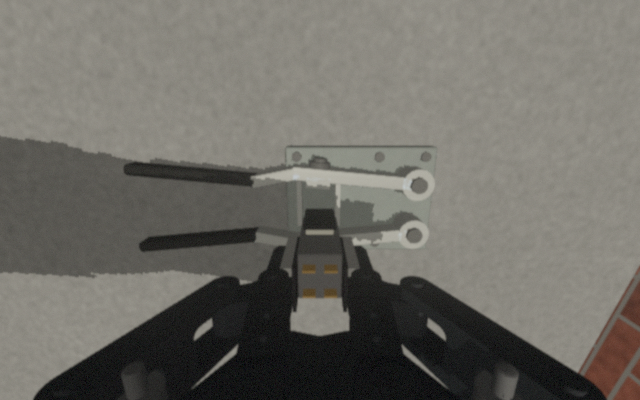

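The rails and jaws agree with the earlier estimate, and the relay lies between the jaws. Lowering into the seat.

>>> drive_tool(steps=[[[0,-0.0009,0.015],[0,0,0]],[[0,-0.0009,0.03],[0,0,0]],[[0,-0.0009,0.042],[0,0,0]],[[0,-0.0009,0.05],[0,0,0]],[[0,-0.0009,0.055],[0,0,0]],[[0,-0.0009,0.0575],[0,0,0]],[[0,-0.0009,0.0575],[0,0,0]],[[0,-0.0009,0.0575],[0,0,0]]])

```text
t: 8.22
eef_pos: [0.6237, 0.0476, 0.0436]
tcp_rot: [[-0.189, 0.982, 0.001], [0.982, 0.189, 0.0], [0.0, 0.001, -1.0]]
wrist_force: [-0.5, -1.4, -0.2]
gripper_width: 0.0211
```

Run:
```python
from h import *
st=read_state(); p=read_camera("wrist"); np.savez("w5.npz",**p,pos=st["eef_pos"],rot=st["tcp_rot"])
print(st["t"],st["eef_pos"],st["wrist_force"]); save(p,"w5.png",(220,100,480,300),3)
C=cloud(p,st); print("relay top z",np.median(C[275:285,312:328,2]))
```

```text
8.225 [0.6237296  0.04756246 0.04364246] [-0.45403485 -1.41583991 -0.1812184 ]
relay top z 0.07008240780100267
```

View pics/w5.png

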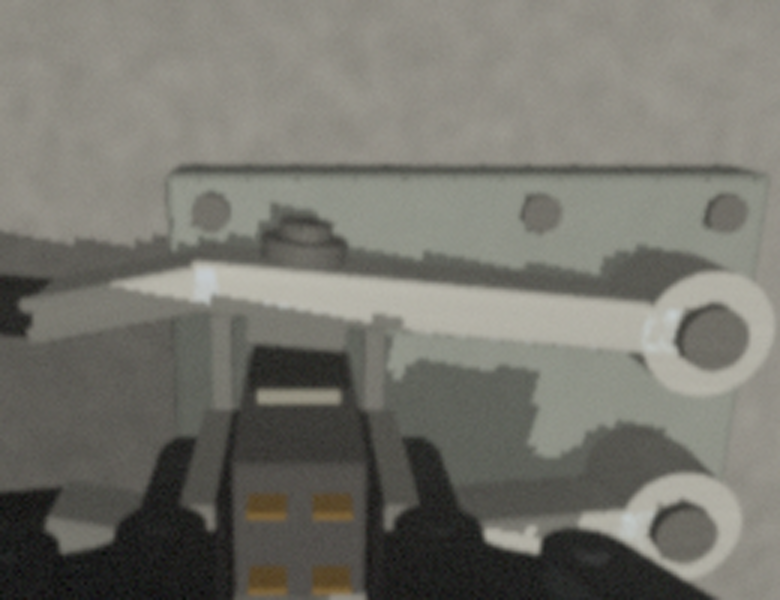

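The relay is down: its top is at z=0.070 as expected, between the rails, with the cover white strip at (300,395) clear of the left jaw. Releasing.

>>> drive_tool(steps=[[[0,0,0],[0,0,0]],[[0,0,0],[0,0,0]],[[0,0,0],[0,0,0]],[[0,0,0],[0,0,0]]], claw=-0.25)

```text
t: 8.78
eef_pos: [0.6234, 0.0475, 0.0433]
tcp_rot: [[-0.189, 0.982, -0.0], [0.982, 0.189, 0.0], [0.0, -0.0, -1.0]]
wrist_force: [-0.3, 0.2, -0.2]
gripper_width: 0.0537
```

>>> drive_tool(steps=[[[0,0,-0.02],[0,0,0]],[[0,0,-0.05],[0,0,0]],[[0,0,-0.09],[0,0,0]],[[0,0,-0.09],[0,0,0]]])

```text
t: 9.28
eef_pos: [0.6253, 0.0477, 0.1366]
tcp_rot: [[-0.189, 0.982, 0.006], [0.982, 0.189, 0.001], [-0.001, 0.006, -1.0]]
wrist_force: [-0.4, 0.3, -0.2]
gripper_width: 0.0535
```

Run:
```python
from h import *
st=read_state(); p=read_camera("wrist"); np.savez("w6.npz",**p,pos=st["eef_pos"],rot=st["tcp_rot"])
print(st["t"],st["eef_pos"],st["wrist_force"]); save(p,"w6.png")
C=cloud(p,st);Z=C[...,2]; a=np.radians(10.83); px=np.array([np.cos(a),np.sin(a)]); py=np.array([-np.sin(a),np.cos(a)])
c=np.array([.6231,.0515]);X=(C[...,:2]-c)@px*1000; Y=(C[...,:2]-c)@py*1000
m=(Z>.066)&(Z<.074)&(abs(X)<20)&(abs(Y)<25)
q=np.stack([X[m],Y[m]],-1).astype(np.float32); print("relay top in press",cv2.minAreaRect(q),np.percentile(Z[m],[5,50,95]))
# handles
for xs in (-70,-90,-105,-110,-120):
    m=(Z>.036)&(Z<.047)&(abs(X-xs)<2)&(abs(Y)<60); y=Y[m]
    print(xs,np.round(np.percentile(y[y>0],[2,98]),1),np.round(np.percentile(y[y<0],[2,98]),1),np.median(Z[m]))
```

```text
9.275 [0.62533256 0.04765387 0.13662696] [-0.43038733  0.26073422 -0.1680214 ]
relay top in press ((0.04058361053466797, -3.6877012252807617), (21.47359848022461, 24.30160140991211), 0.6566597819328308) [0.06853985 0.07005856 0.07135715]
-70 [21.1 29.2] [-28.  -20.1] 0.041446517171369324
-90 [22.9 31.2] [-29.6 -22. ] 0.04152475204713535
-105 [24.5 32.6] [-31.6 -23.3] 0.041523365146508784
-110 [24.4 33. ] [-31.7 -23.8] 0.041727672789173414
-120 [25.3 33.8] [-32.4 -24.8] 0.041652581076134856
```

View pics/w6.png

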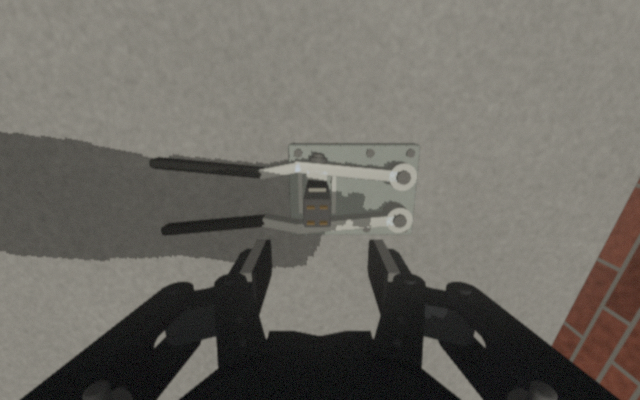

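The relay stands alone in the seat: top centre in the press frame is (0.0, -3.7) mm, so its origin is near y=-2.2, with yaw error 0.7°. Now I'll move over the handles, turned 90°.

>>> drive_tool(steps=[[[0,-0.01,0],[0,0,10]],[[0.001,-0.03,0],[0,0,20]],[[0.002,-0.05,0],[0,0,30]],[[0.003,-0.07,0],[0,0,40]],[[0.004,-0.09,0],[0,0,50]],[[0.0046,-0.1114,0],[0,0,60]],[[0.0046,-0.1114,0.02],[0,0,70]],[[0.0046,-0.1114,0.04],[0,0,80]],[[0.0046,-0.1114,0.06],[0,0,90]],[[0.0046,-0.1114,0.06],[0,0,90]],[[0.0046,-0.1114,0.06],[0,0,90]]], claw=-1)

```text
t: 10.7
eef_pos: [0.5131, 0.031, 0.0733]
tcp_rot: [[0.981, 0.192, -0.001], [0.192, -0.981, 0.0], [-0.001, -0.0, -1.0]]
wrist_force: [0.5, -0.7, 0.6]
gripper_width: 0.0855
```

```bash
cat >> h.py <<'E'
def meas(p,st,c=(.6231,.0515),aa=10.83):
    C=cloud(p,st); a=np.radians(aa); px=np.array([np.cos(a),np.sin(a)]); py=np.array([-np.sin(a),np.cos(a)])
    c=np.array(c); return C,(C[...,:2]-c)@px*1000,(C[...,:2]-c)@py*1000,C[...,2]
E
python3 - <<'E'
from h import *
st=read_state(); p=read_camera("wrist"); np.savez("w7.npz",**p,pos=st["eef_pos"],rot=st["tcp_rot"])
print(st["t"],st["eef_pos"],st["wrist_force"],st["joints"],st["gripper_width"],np.degrees(np.arctan2(st["tcp_rot"][1,0],st["tcp_rot"][0,0]))); save(p,"w7.png")
C,X,Y,Z=meas(p,st)
m=(Z>.066)&(Z<.074)&(abs(X)<20)&(abs(Y)<25)
q=np.stack([X[m],Y[m]],-1).astype(np.float32); print("relay top in press",cv2.minAreaRect(q))
L=(C-st["eef_pos"])@st["tcp_rot"]*1000
for xs in (-80,-90,-100,-105,-110,-115,-120):
    m=(Z>.036)&(Z<.047)&(abs(X-xs)<2)&(abs(Y)<60); y=Y[m]
    l=L[m][:,1]
    if m.any(): print(xs,np.round(np.percentile(y[y>0],[2,98]),1),np.round(np.percentile(y[y<0],[2,98]),1), np.round([l.min(),l.max(),(l.min()+l.max())/2],1))
E
```

```text
10.7 [0.51306408 0.0310093  0.07333754] [ 0.49068626 -0.69255975  0.63316697] [ 6.03045920e-02  3.25123809e-01 -3.20955597e-01  9.25247961e-01
  1.02885639e-04  3.00826832e+00] 0.08546911957832051 11.094121248992282
relay top in press ((0.1908740997314453, -4.3311872482299805), (22.06627655029297, 24.134523391723633), 0.03265560790896416)
-80 [20.7 29.1] [-30.2 -21.8] [-29.2  31.1   1. ]
-90 [21.7 29.9] [-31.6 -22.5] [-29.4  32.3   1.4]
-100 [22.6 31.1] [-31.8 -23.4] [-30.6  32.5   1. ]
-105 [23.2 31.7] [-32.7 -24. ] [-31.7  33.8   1. ]
-110 [23.6 32.3] [-33.3 -24.4] [-31.9  33.9   1. ]
-115 [24.2 32.3] [-33.4 -24.9] [-31.8  34.    1.1]
-120 [24.5 33.5] [-33.5 -25.5] [-33.   34.2   0.6]
```

View pics/w7.png

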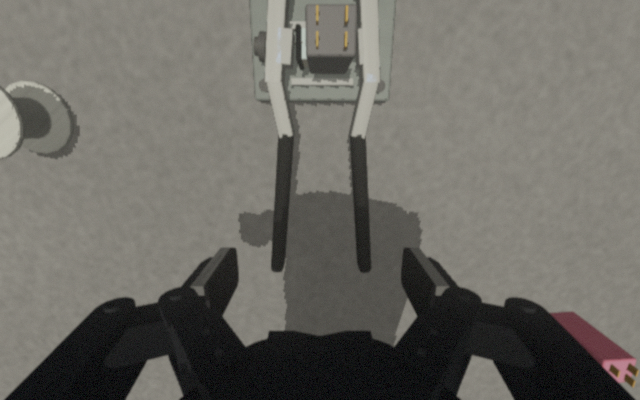

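Handles are at (285,200) and (360,200) in the wrist view. The open fingers straddle them, and the centre is about +1 mm in tool y. I'll descend beside the handles.

>>> drive_tool(steps=[[[0.004,0.001,0.01],[0,0,0]],[[0.008,0.001,0.025],[0,0,0]],[[0.008,0.001,0.04],[0,0,0]],[[0.008,0.001,0.055],[0,0,0]],[[0.008,0.001,0.061],[0,0,0]],[[0.008,0.001,0.061],[0,0,0]],[[0.008,0.001,0.061],[0,0,0]]])

```text
t: 11.62
eef_pos: [0.5215, 0.0315, 0.0127]
tcp_rot: [[0.982, 0.189, 0.001], [0.189, -0.982, 0.0], [0.001, -0.0, -1.0]]
wrist_force: [0.6, -0.8, -0.2]
gripper_width: 0.0854
```

>>> drive_tool(steps=[[[0,0,0],[0,0,0]],[[0,0,0],[0,0,0]],[[0,0,0],[0,0,0]]], claw=-0.65)

```text
t: 12.0
eef_pos: [0.5213, 0.0315, 0.0125]
tcp_rot: [[0.982, 0.189, 0.0], [0.189, -0.982, 0.0], [0.0, -0.0, -1.0]]
wrist_force: [0.2, 0.6, 0.2]
gripper_width: 0.0703
```

Run:
```python
from h import *
st=read_state(); p=read_camera("wrist"); np.savez("w8.npz",**p,pos=st["eef_pos"],rot=st["tcp_rot"])
print(st["t"],st["eef_pos"],st["wrist_force"],st["gripper_width"]); save(p,"w8.png")
```

```text
12.0 [0.52129974 0.03154484 0.01252016] [0.22856004 0.5742914  0.2456294 ] 0.07030728235383708
```

View pics/w8.png

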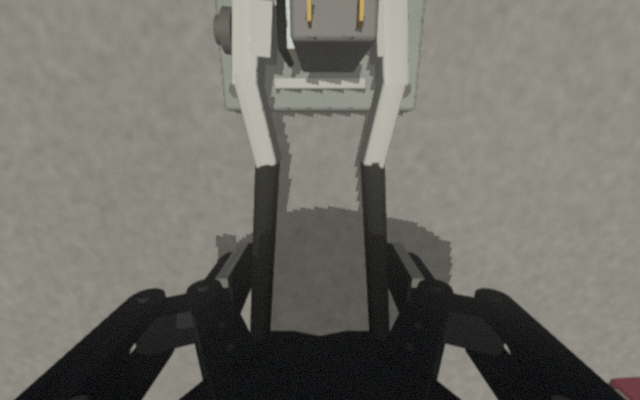

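The fingers straddle the handles and the relay is at the top (330,30). Now I'll squeeze gradually.

>>> drive_tool(steps=[[[0,0,0],[0,0,0]],[[0,0,0],[0,0,0]],[[0,0,0],[0,0,0]]], claw=-0.5)

```text
t: 12.42
eef_pos: [0.5213, 0.0315, 0.0124]
tcp_rot: [[0.982, 0.189, 0.0], [0.189, -0.982, 0.0], [0.0, -0.0, -1.0]]
wrist_force: [-1.0, -0.8, 2.1]
gripper_width: 0.0642
```

>>> drive_tool(steps=[[[0,0,0],[0,0,0]],[[0,0,0],[0,0,0]],[[0,0,0],[0,0,0]]], claw=-0.4)

```text
t: 12.8
eef_pos: [0.5213, 0.0316, 0.0123]
tcp_rot: [[0.982, 0.189, 0.0], [0.189, -0.982, 0.0], [0.0, -0.0, -1.0]]
wrist_force: [0.5, -0.3, 1.8]
gripper_width: 0.0598
```

>>> drive_tool(steps=[[[0,0,0],[0,0,0]],[[0,0,0],[0,0,0]],[[0,0,0],[0,0,0]]], claw=-0.3)

```text
t: 13.18
eef_pos: [0.5213, 0.0315, 0.0123]
tcp_rot: [[0.982, 0.189, 0.0], [0.189, -0.982, 0.0], [0.0, -0.0, -1.0]]
wrist_force: [0.0, 0.0, 2.4]
gripper_width: 0.0556
```

```bash
cat > look.py <<'E'
import sys
from h import *
n=sys.argv[1]
st=read_state(); p=read_camera("wrist"); np.savez(n+".npz",**p,pos=st["eef_pos"],rot=st["tcp_rot"])
print(st["t"],st["eef_pos"],st["wrist_force"],"w",st["gripper_width"]); save(p,n+".png",(200,0,440,150),3)
E
python3 look.py s1
```

```text
13.175 [0.52126967 0.03153474 0.01234819] [0.03256917 0.00891423 2.39563782] w 0.05560717681446862
```

View pics/s1.png

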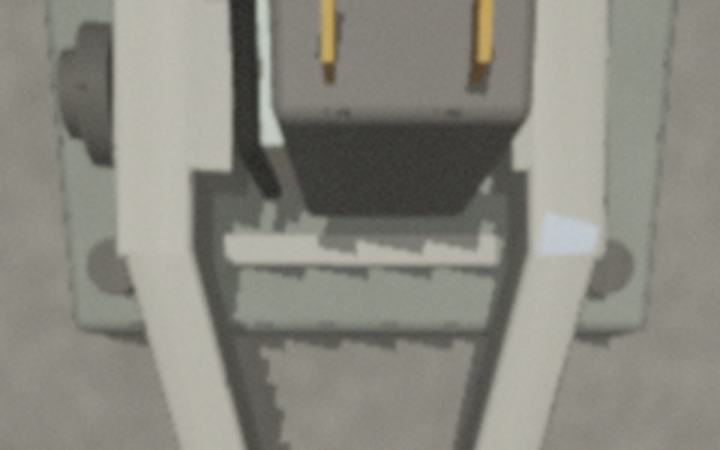

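Left jaw at (232,150) is just beside the black cover at (245,100), and the white gap strip at (265,100) is still visible, so the cover is raised.

>>> drive_tool(steps=[[[0,0,0],[0,0,0]],[[0,0,0],[0,0,0]]], claw=-0.27)

```text
t: 13.48
eef_pos: [0.5212, 0.0316, 0.0123]
tcp_rot: [[0.982, 0.189, -0.0], [0.189, -0.982, 0.0], [0.0, -0.0, -1.0]]
wrist_force: [0.7, 1.2, 2.4]
gripper_width: 0.0542
```

>>> drive_tool(steps=[[[0,0,0],[0,0,0]],[[0,0,0],[0,0,0]]], claw=-0.24)

```text
t: 13.72
eef_pos: [0.5212, 0.0316, 0.0123]
tcp_rot: [[0.982, 0.189, -0.0], [0.189, -0.982, 0.0], [0.0, -0.0, -1.0]]
wrist_force: [0.6, -0.2, 2.7]
gripper_width: 0.0532
```

>>> drive_tool(steps=[[[0,0,0],[0,0,0]],[[0,0,0],[0,0,0]]], claw=-0.21)

```text
t: 13.98
eef_pos: [0.5212, 0.0315, 0.0123]
tcp_rot: [[0.982, 0.189, -0.0], [0.189, -0.982, 0.0], [-0.0, -0.0, -1.0]]
wrist_force: [0.0, 0.0, 2.9]
gripper_width: 0.0518
```

>>> drive_tool(steps=[[[0,0,0],[0,0,0]],[[0,0,0],[0,0,0]]], claw=-0.18)

```text
t: 14.22
eef_pos: [0.5211, 0.0315, 0.0123]
tcp_rot: [[0.982, 0.189, -0.0], [0.189, -0.982, 0.0], [-0.0, -0.0, -1.0]]
wrist_force: [0.3, -0.4, 3.2]
gripper_width: 0.0504
```

```bash
python3 look.py s2
```

```text
14.225 [0.52114722 0.03154049 0.01229322] [ 0.34937355 -0.36272442  3.19413839] w 0.050443925373362
```

View pics/s2.png

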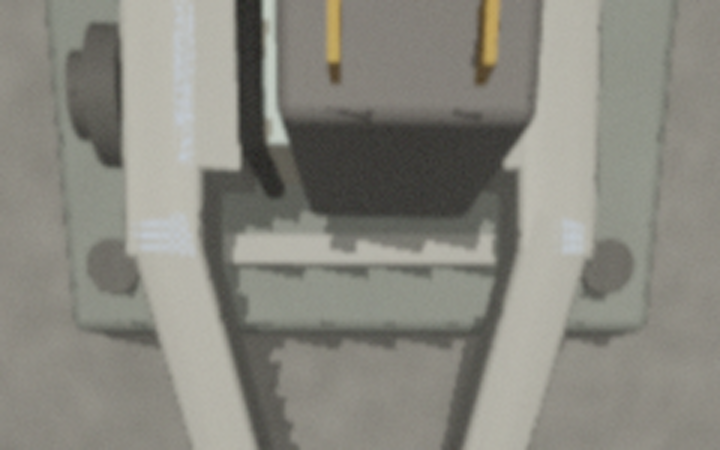

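Cover is still raised (white strip at (272,80)); the left jaw is touching it. Continuing in smaller steps.

>>> drive_tool(steps=[[[0,0,0],[0,0,0]],[[0,0,0],[0,0,0]]], claw=-0.16)

```text
t: 14.52
eef_pos: [0.5212, 0.0315, 0.0123]
tcp_rot: [[0.982, 0.189, -0.0], [0.189, -0.982, 0.0], [-0.0, -0.0, -1.0]]
wrist_force: [0.2, 0.1, 2.1]
gripper_width: 0.0494
```

>>> drive_tool(steps=[[[0,0,0],[0,0,0]],[[0,0,0],[0,0,0]]], claw=-0.14)

```text
t: 14.78
eef_pos: [0.5212, 0.0315, 0.0124]
tcp_rot: [[0.982, 0.189, -0.0], [0.189, -0.982, 0.0], [-0.0, -0.0, -1.0]]
wrist_force: [0.1, 0.1, 3.5]
gripper_width: 0.0487
```

>>> drive_tool(steps=[[[0,0,0],[0,0,0]],[[0,0,0],[0,0,0]]], claw=-0.12)

```text
t: 15.02
eef_pos: [0.5212, 0.0315, 0.0124]
tcp_rot: [[0.982, 0.189, 0.0], [0.189, -0.982, 0.0], [0.0, -0.0, -1.0]]
wrist_force: [-1.0, 0.2, 4.8]
gripper_width: 0.0479
```

>>> drive_tool(steps=[[[0,0,0],[0,0,0]],[[0,0,0],[0,0,0]]], claw=-0.1)

```text
t: 15.28
eef_pos: [0.5212, 0.0315, 0.0125]
tcp_rot: [[0.982, 0.189, 0.0], [0.189, -0.982, 0.0], [0.0, -0.0, -1.0]]
wrist_force: [-0.7, -0.4, 7.2]
gripper_width: 0.0475
```

```bash
python3 look.py s3; python3 -c "
from rig import read_state
s=read_state();print(s['wrist_torque'],s['joint_torque'])"
```

```text
15.275 [0.52119604 0.03152159 0.01246565] [-0.73698629 -0.44265633  7.24979943] w 0.047454674780160716
[-0.10817515  0.18672043  0.01286361] [ 1.34830652e-01 -5.53245521e+01  2.52103543e+01 -4.17019660e-01
  7.63819157e-02  1.25988474e-03]
```

View pics/s3.png

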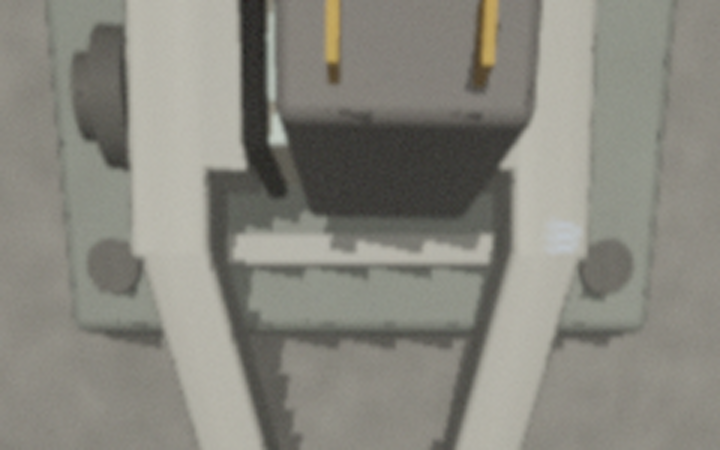

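The resistance is rising: commanded 47.1 mm, measured 47.45 mm, Fz 7.2. Now single fine steps.

>>> drive_tool(steps=[[[0,0,0],[0,0,0]],[[0,0,0],[0,0,0]]], claw=-0.09)

```text
t: 15.58
eef_pos: [0.5212, 0.0315, 0.0126]
tcp_rot: [[0.982, 0.189, 0.0], [0.189, -0.982, 0.0], [0.0, -0.0, -1.0]]
wrist_force: [-1.2, -1.0, 6.9]
gripper_width: 0.0466
```

```bash
python3 -c "
from rig import read_state
s=read_state();print(s['t'],s['gripper_width'],s['wrist_force'])"
```

```text
15.575 0.0466131008842546 [-1.17079394 -1.00244078  6.89653112]
```

>>> drive_tool(steps=[[[0,0,0],[0,0,0]],[[0,0,0],[0,0,0]]], claw=-0.08)

```text
t: 15.82
eef_pos: [0.5212, 0.0315, 0.0125]
tcp_rot: [[0.982, 0.189, 0.0], [0.189, -0.982, -0.0], [0.0, 0.0, -1.0]]
wrist_force: [-1.7, -0.2, 6.0]
gripper_width: 0.0461
```

```bash
python3 look.py s4
```

```text
15.825 [0.52119972 0.03148732 0.01250055] [-1.71534674 -0.16995782  6.01580281] w 0.04611097448344876
```

View pics/s4.png

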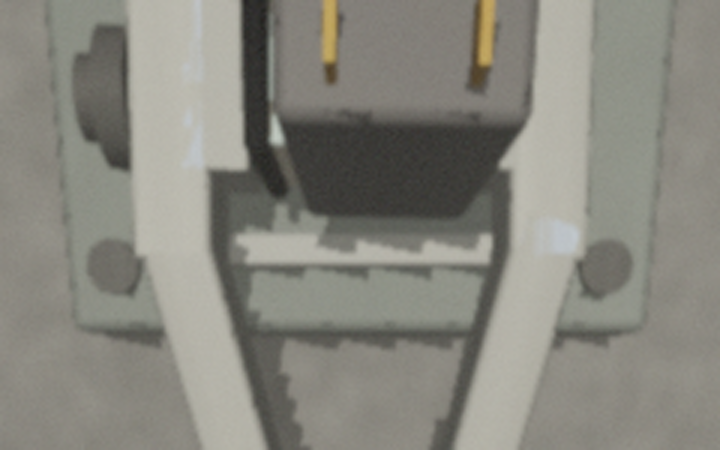

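That was the slight slip: force eased and the white strip narrowed at (272,60). The climb to the peak is next.

>>> drive_tool(steps=[[[0,0,0],[0,0,0]],[[0,0,0],[0,0,0]]], claw=-0.07)

```text
t: 16.12
eef_pos: [0.5212, 0.0315, 0.0125]
tcp_rot: [[0.982, 0.189, 0.0], [0.189, -0.982, 0.0], [0.0, -0.0, -1.0]]
wrist_force: [-0.3, 0.3, 7.5]
gripper_width: 0.046
```

>>> drive_tool(steps=[[[0,0,0],[0,0,0]],[[0,0,0],[0,0,0]]], claw=-0.06)

```text
t: 16.38
eef_pos: [0.5212, 0.0315, 0.0125]
tcp_rot: [[0.982, 0.189, 0.0], [0.189, -0.982, 0.0], [0.0, -0.0, -1.0]]
wrist_force: [-1.0, -0.7, 5.9]
gripper_width: 0.0456
```

```bash
python3 look.py s5
```

```text
16.375 [0.52120243 0.03152992 0.01248906] [-0.95348267 -0.70915376  5.90436189] w 0.04563464148967106
```

View pics/s5.png

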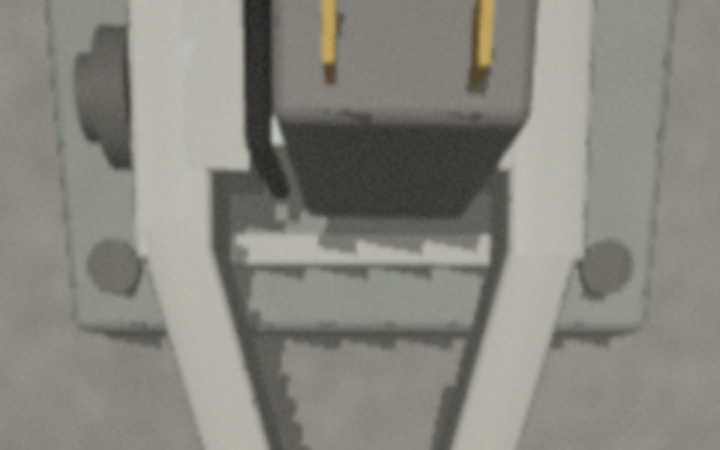

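>>> drive_tool(steps=[[[0,0,0],[0,0,0]],[[0,0,0],[0,0,0]]], claw=-0.05)

```text
t: 16.68
eef_pos: [0.5213, 0.0316, 0.0125]
tcp_rot: [[0.982, 0.189, 0.0], [0.189, -0.982, 0.0], [0.0, -0.0, -1.0]]
wrist_force: [-1.7, -0.5, 6.6]
gripper_width: 0.0452
```

>>> drive_tool(steps=[[[0,0,0],[0,0,0]],[[0,0,0],[0,0,0]]], claw=-0.04)

```text
t: 16.92
eef_pos: [0.5213, 0.0316, 0.0126]
tcp_rot: [[0.982, 0.189, 0.0], [0.189, -0.982, 0.0], [0.0, -0.0, -1.0]]
wrist_force: [-1.4, -0.8, 6.7]
gripper_width: 0.0447
```

```bash
python3 look.py s6
```

```text
16.925 [0.52127515 0.03156429 0.01256662] [-1.4073579  -0.81927176  6.71392963] w 0.04466646884296512
```

View pics/s6.png

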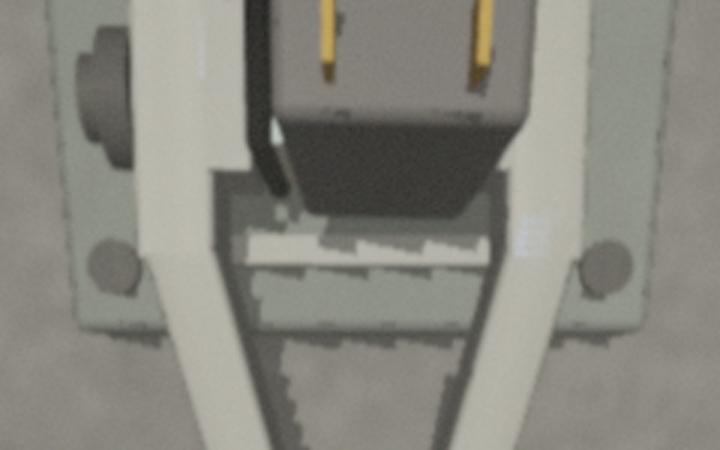

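>>> drive_tool(steps=[[[0,0,0],[0,0,0]],[[0,0,0],[0,0,0]]], claw=-0.03)

```text
t: 17.23
eef_pos: [0.5213, 0.0316, 0.0126]
tcp_rot: [[0.982, 0.189, 0.0], [0.189, -0.982, 0.0], [0.0, -0.0, -1.0]]
wrist_force: [-1.2, -0.3, 7.8]
gripper_width: 0.0441
```

>>> drive_tool(steps=[[[0,0,0],[0,0,0]],[[0,0,0],[0,0,0]]], claw=-0.02)

```text
t: 17.48
eef_pos: [0.5213, 0.0315, 0.0127]
tcp_rot: [[0.982, 0.189, 0.0], [0.189, -0.982, 0.0], [0.0, -0.0, -1.0]]
wrist_force: [-1.4, -0.7, 9.5]
gripper_width: 0.0439
```

```bash
python3 look.py s7
```

```text
17.475 [0.52126199 0.03154779 0.01266748] [-1.38095295 -0.68711585  9.50277059] w 0.043881542663407186
```

View pics/s7.png

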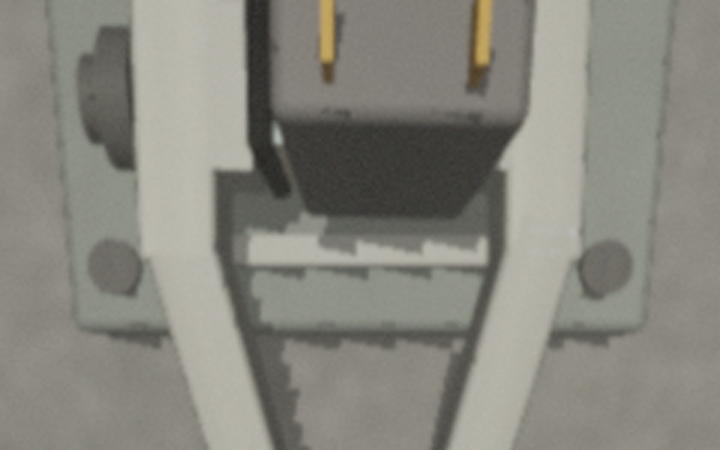

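Force is climbing (Fz 9.5) and the strip is narrower but not gone.

>>> drive_tool(steps=[[[0,0,0],[0,0,0]],[[0,0,0],[0,0,0]]], claw=-0.01)

```text
t: 17.77
eef_pos: [0.5213, 0.0315, 0.0127]
tcp_rot: [[0.982, 0.189, 0.0], [0.189, -0.982, 0.0], [0.0, -0.0, -1.0]]
wrist_force: [-2.8, -0.3, 9.4]
gripper_width: 0.0436
```

```bash
python3 look.py s8
```

```text
17.775 [0.52126318 0.03154872 0.01272242] [-2.81270184 -0.31426149  9.43299275] w 0.043634252987095425
```

View pics/s8.png

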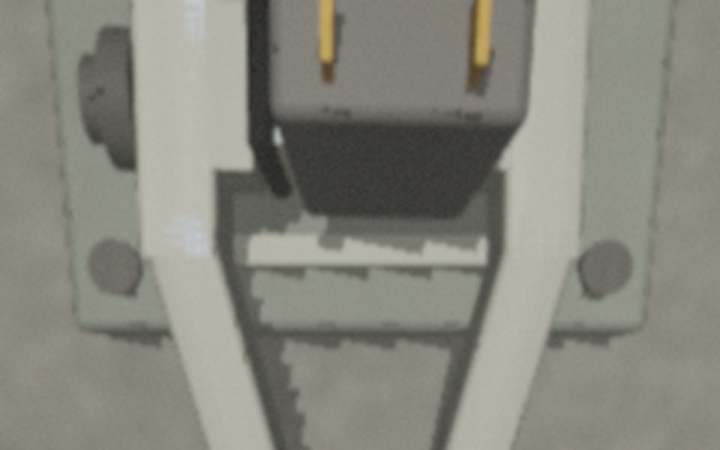

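Deviation is 0.4 mm and growing. Next step.

>>> drive_tool(steps=[[[0,0,0],[0,0,0]],[[0,0,0],[0,0,0]]], claw=0)

```text
t: 18.08
eef_pos: [0.5212, 0.0315, 0.0128]
tcp_rot: [[0.982, 0.189, 0.0], [0.189, -0.982, 0.0], [0.0, -0.0, -1.0]]
wrist_force: [-2.9, -0.2, 9.9]
gripper_width: 0.0431
```

```bash
python3 look.py s9
```

```text
18.075 [0.52124796 0.03154512 0.0127775 ] [-2.85450663 -0.22901081  9.94897038] w 0.04307134628892112
```

View pics/s9.png

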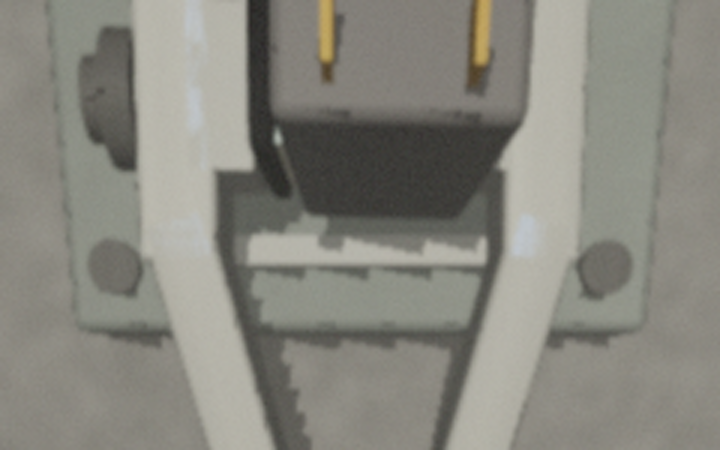

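>>> drive_tool(steps=[[[0,0,0],[0,0,0]],[[0,0,0],[0,0,0]]], claw=0.01)

```text
t: 18.38
eef_pos: [0.5212, 0.0316, 0.0128]
tcp_rot: [[0.982, 0.189, 0.0], [0.189, -0.982, 0.0], [0.0, -0.0, -1.0]]
wrist_force: [-2.7, 0.1, 10.9]
gripper_width: 0.0426
```

```bash
python3 look.py s10
```

```text
18.375 [0.52122244 0.0315653  0.01284085] [-2.71004446  0.14646682 10.89643918] w 0.04255967693490824
```

View pics/s10.png

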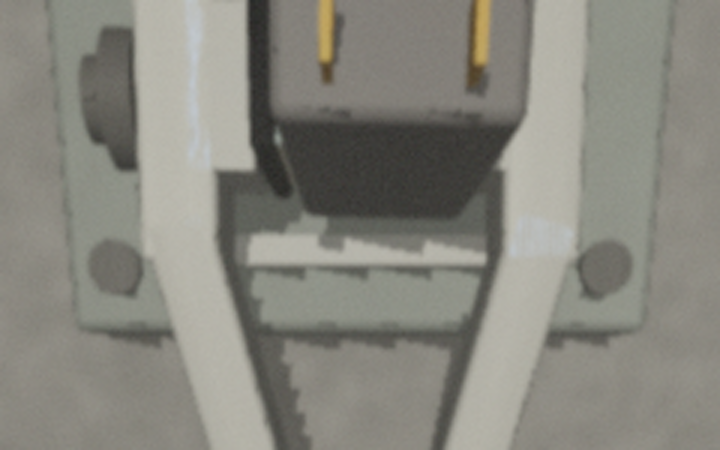

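>>> drive_tool(steps=[[[0,0,0],[0,0,0]],[[0,0,0],[0,0,0]]], claw=0.018)

```text
t: 18.68
eef_pos: [0.5212, 0.0316, 0.0129]
tcp_rot: [[0.982, 0.189, 0.0], [0.189, -0.982, 0.0], [0.0, -0.0, -1.0]]
wrist_force: [-2.1, -0.2, 11.7]
gripper_width: 0.042
```

```bash
python3 look.py s11
```

```text
18.675 [0.5212392  0.03157979 0.01289241] [-2.08330155 -0.2107209  11.65903906] w 0.04200852537556787
```

View pics/s11.png

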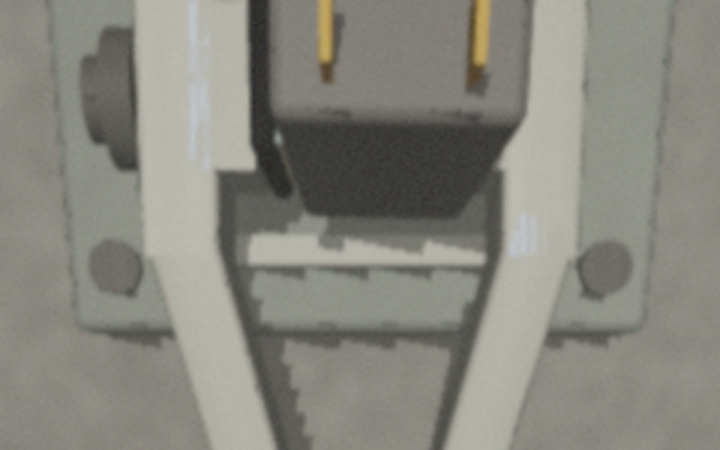

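```bash
cat > gap.py <<'E'
import sys
from h import *
for n in sys.argv[1:]:
    p,st=ld(n+".npz"); g=p["pixels"].astype(float).mean(2)
    pr=g[5:33,278:302].mean(0); x=np.arange(278,302)
    print(n,np.round(pr).astype(int))
E
python3 gap.py s1 s2 s3 s4 s5 s6 s7 s8 s9 s10 s11
```

```text
s1 [ 55  49  51  52  51  48  52  86 142 182 192 177 131 108 113 119 125 130
 130 130 130 130 129 129]
s2 [134  79  50  49  51  51  50  47  53  98 155 185 191 174 125 106 113 120
 126 129 130 129 130 129]
s3 [173 153  95  51  47  48  49  48  45  49  85 143 174 151 114 108 115 122
 127 129 128 129 128 128]
s4 [176 164 120  67  49  48  49  49  47  43  54  96 131 113 105 113 121 127
 129 129 129 128 128 128]
s5 [177 174 157 100  52  49  48  49  49  47  43  47  69  96 108 116 123 127
 128 129 129 128 129 128]
s6 [177 175 162 112  60  48  48  50  49  47  46  54  79 102 111 118 124 128
 128 129 129 129 128 128]
s7 [177 176 170 142  87  49  49  50  48  49  48  61  85 102 112 120 126 128
 129 128 129 129 128 128]
s8 [177 177 175 158 101  53  48  50  51  50  50  64  89 103 113 121 127 128
 128 129 128 129 128 128]
s9 [177 177 175 161 108  57  49  49  50  50  49  67  93 105 114 122 127 128
 129 128 128 129 129 128]
s10 [177 177 176 164 121  68  49  49  50  50  52  68  94 107 115 123 127 128
 128 129 128 129 128 128]
s11 [177 177 176 168 135  80  49  49  50  50  53  70  97 108 116 123 127 129
 128 128 128 128 128 128]
```

Not snapped: force is still climbing, and the gap is compressed by about 2 mm. Another fine step.

>>> drive_tool(steps=[[[0,0,0],[0,0,0]],[[0,0,0],[0,0,0]]], claw=0.026)

```text
t: 18.98
eef_pos: [0.5212, 0.0316, 0.0129]
tcp_rot: [[0.982, 0.189, 0.0], [0.189, -0.982, 0.0], [0.0, -0.0, -1.0]]
wrist_force: [-2.4, 0.0, 12.2]
gripper_width: 0.0417
```

```bash
python3 look.py s12; python3 gap.py s12
```

```text
18.975 [0.52124336 0.0315949  0.01292666] [-2.44677129  0.02928456 12.21569181] w 0.04166613244339297
s12 [177 177 176 173 152  95  51  49  50  50  54  72  97 108 115 123 127 129
 129 128 128 128 128 128]
```

>>> drive_tool(steps=[[[0,0,0],[0,0,0]],[[0,0,0],[0,0,0]]], claw=0.034)

```text
t: 19.27
eef_pos: [0.5213, 0.0316, 0.013]
tcp_rot: [[0.982, 0.189, 0.0], [0.189, -0.982, 0.0], [0.001, -0.0, -1.0]]
wrist_force: [-3.1, 0.0, 13.4]
gripper_width: 0.0413
```

```bash
python3 look.py s13; python3 gap.py s13
```

```text
19.275 [0.52126597 0.03163207 0.01297988] [-3.06517121  0.02410581 13.39194799] w 0.04134507555826628
s13 [177 177 177 175 160 105  54  47  49  49  54  72  98 110 116 123 127 128
 128 128 128 128 128 128]
```

>>> drive_tool(steps=[[[0,0,0],[0,0,0]],[[0,0,0],[0,0,0]]], claw=0.042)

```text
t: 19.58
eef_pos: [0.5212, 0.0316, 0.013]
tcp_rot: [[0.982, 0.189, 0.0], [0.189, -0.982, 0.0], [0.001, -0.0, -1.0]]
wrist_force: [-2.7, -0.3, 12.9]
gripper_width: 0.0415
```

```bash
python3 look.py s14; python3 gap.py s14
```

```text
19.575 [0.52123804 0.0316008  0.01300732] [-2.6684993  -0.30371665 12.87514077] w 0.04149644362559701
s14 [177 177 177 175 162 113  61  48  49  50  55  74  99 110 117 124 127 128
 128 128 128 128 128 128]
```

>>> drive_tool(steps=[[[0,0,0],[0,0,0]],[[0,0,0],[0,0,0]]], claw=0.05)

```text
t: 19.88
eef_pos: [0.5213, 0.0316, 0.0131]
tcp_rot: [[0.982, 0.189, 0.001], [0.189, -0.982, 0.0], [0.001, -0.0, -1.0]]
wrist_force: [-3.8, 1.4, 12.7]
gripper_width: 0.0412
```

```bash
python3 look.py s15; python3 gap.py s15
```

```text
19.875 [0.52126899 0.03160651 0.01306585] [-3.8213825   1.37699164 12.73367409] w 0.04123656053561256
s15 [176 177 177 176 165 125  71  49  48  50  57  78 101 111 118 123 128 128
 128 128 128 128 128 128]
```

View pics/s15.png

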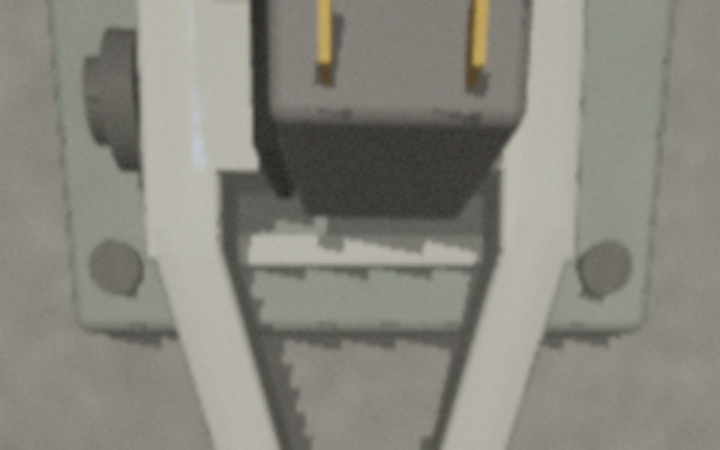

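```bash
cat > gap2.py <<'E'
import sys
from h import *
a=np.radians(10.83); px=np.array([np.cos(a),np.sin(a)]); py=np.array([-np.sin(a),np.cos(a)]); c=np.array([.6231,.0515])
def yat(p,st,u,v,z):
    f,cx,cy=K(p); T=cam2w(p,st); d=T[:3,:3]@np.array([(u-cx)/f,-(v-cy)/f,-1]); o=T[:3,3]
    P=o+d*(z-o[2])/d[2]; return ((P[:2]-c)@py*1000,(P[:2]-c)@px*1000)
def cross(pr,x0,lev,i0,i1,sign):
    # first crossing of level between columns i0..i1
    for i in range(i0-x0,i1-x0):
        A,B=pr[i],pr[i+1]
        if (A-lev)*sign>0 and (B-lev)*sign<=0: return x0+i+(A-lev)/(A-B)
for n in sys.argv[1:]:
    p,st=ld(n+".npz"); g=p["pixels"].astype(float).mean(2)
    r=slice(12,33); pr=g[r].mean(0); v=22
    ul=cross(pr,0,113,268,292,1)
    # box left edge: from dark/strip to box: use level ~100 rising after last dark
    i=295
    while pr[i]>100: i-=1
    ub=i+(100-pr[i])/(pr[i+1]-pr[i])
    # right: box right edge -> right jaw: print profile
    yl=yat(p,st,ul,v,.042); yb=yat(p,st,ub,v,.070)
    print(n,"jawL u %.2f y %.2f  box u %.2f y %.2f  d %.2f  x@%.1f"%(ul,yl[0],ub,yb[0],yl[0]-yb[0],yl[1]), np.round(pr[370:400]).astype(int))
E
python3 gap2.py s1 s2 s3 s4 s5 s6 s7 s8 s9 s10 s11 s12 s13 s14 s15
```

```text
s1 jawL u 276.81 y 14.83  box u 285.43 y 8.77  d 6.06  x@1.9 [127 128 127 125 120 113 110 130 165 180 182 181 180 180 179 178 178 178
 177 177 177 178 177 177 177 176 176 176 174 174]
s2 jawL u 278.49 y 14.25  box u 287.04 y 8.36  d 5.89  x@1.7 [126 127 126 127 126 123 116 111 111 134 164 177 178 178 177 177 177 177
 177 177 177 177 176 175 175 174 174 172 166 151]
s3 jawL u 279.77 y 13.79  box u 288.26 y 8.03  d 5.76  x@1.8 [127 127 126 126 125 119 111 108 119 150 173 177 177 177 177 177 176 177
 176 176 176 175 175 174 173 172 166 150 134 138]
s4 jawL u 280.22 y 13.60  box u 289.00 y 7.80  d 5.80  x@1.8 [126 126 126 125 120 111 105 117 148 172 177 177 177 177 177 177 177 177
 177 176 175 174 174 174 173 169 158 141 139 141]
s5 jawL u 280.85 y 13.42  box u 291.30 y 7.22  d 6.20  x@1.8 [126 126 126 124 119 113 108 124 156 174 177 177 177 177 176 176 177 177
 176 176 176 175 174 173 172 166 151 136 138 141]
s6 jawL u 281.05 y 13.38  box u 290.92 y 7.35  d 6.03  x@1.9 [126 126 125 123 116 110 111 134 165 175 177 177 177 177 176 176 176 177
 176 176 175 174 174 173 170 160 144 137 139 1
[... 965 characters left out ...]
 y 7.58  d 5.27  x@2.0 [126 125 122 116 110 112 136 166 176 177 177 177 176 176 176 176 176 176
 175 175 173 173 171 165 149 135 138 140 140 140]
s13 jawL u 282.88 y 12.85  box u 290.19 y 7.66  d 5.19  x@2.1 [126 125 122 115 109 114 140 168 176 176 177 176 177 176 176 176 176 176
 174 174 174 173 171 163 147 135 138 140 140 141]
s14 jawL u 283.05 y 12.76  box u 290.11 y 7.65  d 5.11  x@2.0 [125 125 120 114 108 115 143 170 176 177 176 176 176 176 176 176 176 175
 174 174 174 172 170 162 148 136 138 140 140 140]
s15 jawL u 283.30 y 12.68  box u 290.00 y 7.70  d 4.99  x@2.1 [126 124 120 113 108 118 149 172 177 177 177 176 177 177 176 176 176 175
 175 174 174 173 169 159 145 138 139 140 140 140]
```

The jaws have closed about 2.4 mm since first contact, so the snap is near (expected around 40.7–41 mm). Continuing in fine steps.

>>> drive_tool(steps=[[[0,0,0],[0,0,0]],[[0,0,0],[0,0,0]]], claw=0.056)

```text
t: 20.18
eef_pos: [0.5213, 0.0316, 0.0124]
tcp_rot: [[0.982, 0.189, 0.0], [0.189, -0.982, 0.0], [0.0, -0.0, -1.0]]
wrist_force: [0.8, 0.8, 2.3]
gripper_width: 0.0407
```

```bash
python3 look.py s16; python3 gap2.py s16
```

```text
20.175 [0.52128351 0.03156197 0.01240767] [0.79122565 0.7639918  2.30009745] w 0.0406848618219526
s16 jawL u 284.21 y 12.22  box u 287.31 y 8.30  d 3.92  x@1.9 [119 111 104 117 151 174 178 177 177 177 176 176 176 177 176 176 176 175
 174 174 173 172 168 156 141 138 139 140 141 141]
```

It snapped: Fz fell from 12.7 to 2.3 and the box-to-jaw distance dropped by 1.1 mm. I'm stopping the squeeze and letting the handles open gently.

>>> drive_tool(steps=[[[0,0,0],[0,0,0]],[[0,0,0],[0,0,0]]], claw=-0.1)

```text
t: 20.48
eef_pos: [0.5211, 0.0316, 0.012]
tcp_rot: [[0.982, 0.189, -0.001], [0.189, -0.982, 0.0], [-0.0, -0.0, -1.0]]
wrist_force: [1.6, -0.2, -1.3]
gripper_width: 0.0471
```

>>> drive_tool(steps=[[[0,0,0],[0,0,0]],[[0,0,0],[0,0,0]]], claw=-0.3)

```text
t: 20.72
eef_pos: [0.5209, 0.0315, 0.0121]
tcp_rot: [[0.982, 0.189, -0.001], [0.189, -0.982, 0.0], [-0.001, -0.0, -1.0]]
wrist_force: [0.7, 0.6, -1.9]
gripper_width: 0.0556
```

>>> drive_tool(steps=[[[0,0,0],[0,0,0]],[[0,0,0],[0,0,0]]], claw=-0.5)

```text
t: 20.98
eef_pos: [0.521, 0.0315, 0.0123]
tcp_rot: [[0.982, 0.189, -0.0], [0.189, -0.982, 0.0], [-0.0, -0.0, -1.0]]
wrist_force: [0.4, 0.4, -2.5]
gripper_width: 0.064
```

>>> drive_tool(steps=[[[0,0,0],[0,0,0]],[[0,0,0],[0,0,0]],[[0,0,0],[0,0,0]],[[0,0,0],[0,0,0]]], claw=-1)

```text
t: 21.48
eef_pos: [0.5212, 0.0315, 0.0124]
tcp_rot: [[0.982, 0.189, 0.0], [0.189, -0.982, 0.0], [0.0, -0.0, -1.0]]
wrist_force: [0.2, -0.3, -0.7]
gripper_width: 0.0854
```

```bash
python3 look.py s17
```

```text
21.475 [0.52124896 0.03153606 0.01236832] [ 0.16924708 -0.2965059  -0.73999831] w 0.08542373957211513
```

View pics/s17.png

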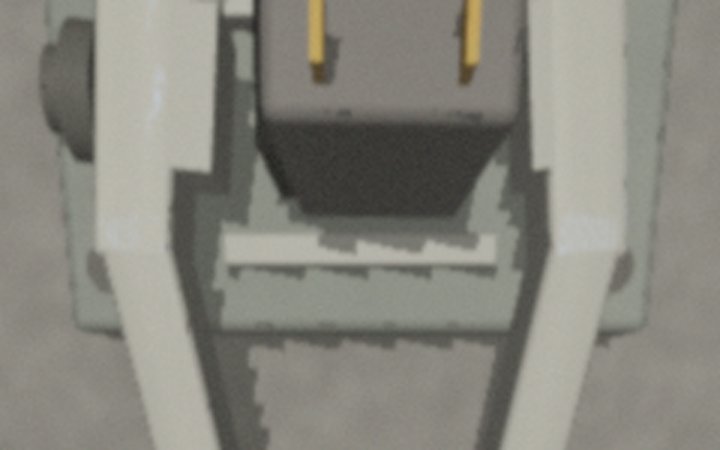

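The handles are open, the relay stands clear of both jaws, and the cover no longer stands off (no strip left of the box at (260,80)). I'll retreat upward and check.

>>> drive_tool(steps=[[[0,0,-0.015],[0,0,0]],[[0,0,-0.04],[0,0,0]],[[0,0,-0.08],[0,0,0]],[[0,0,-0.12],[0,0,0]],[[0,0,-0.14],[0,0,0]],[[0,0,-0.14],[0,0,0]],[[0,0,-0.14],[0,0,0]]])

```text
t: 22.4
eef_pos: [0.5208, 0.0315, 0.152]
tcp_rot: [[0.982, 0.189, -0.0], [0.189, -0.982, 0.0], [-0.0, -0.0, -1.0]]
wrist_force: [-0.5, -0.3, -0.4]
gripper_width: 0.0857
```

Run:
```python
from h import *
st=read_state(); p=read_camera("wrist"); save(p,"e1.png",(200,0,440,200),3)
print(st["t"],st["eef_pos"],st["wrist_force"])
C,X,Y,Z=meas(p,st)
m=(Z>.066)&(Z<.074)&(abs(X)<20)&(abs(Y)<25)
q=np.stack([X[m],Y[m]],-1).astype(np.float32); print("relay top in press",cv2.minAreaRect(q),np.percentile(Z[m],[5,50,95]))
for n in(-6,0,6):
    m=(Z>.039)&(Z<.0445)&(abs(X-n)<2)&(abs(Y)<45); y=Y[m]; print("jaws",np.percentile(y[y>0],2),np.percentile(y[y<0],98))
m=(Z>.044)&(Z<.055)&(abs(X)<8)&(abs(Y)<20); print("cover top",np.round(np.percentile(Y[m],[2,50,98]),1) if m.any() else None,m.sum())
```

```text
22.4 [0.52082246 0.0315173  0.15199625] [-0.52505967 -0.3208946  -0.37229715]
relay top in press ((0.4166593551635742, -3.6335744857788086), (23.575847625732422, 22.370084762573242), 89.20875549316406) [0.06855181 0.06988292 0.07112316]
jaws 17.720378063162723 -22.08437592998453
jaws 16.90148548468765 -21.130937241749617
jaws 16.645484936229686 -20.57722549362544
cover top [ 9.6 10.5 11.5] 63
```

View pics/e1.png

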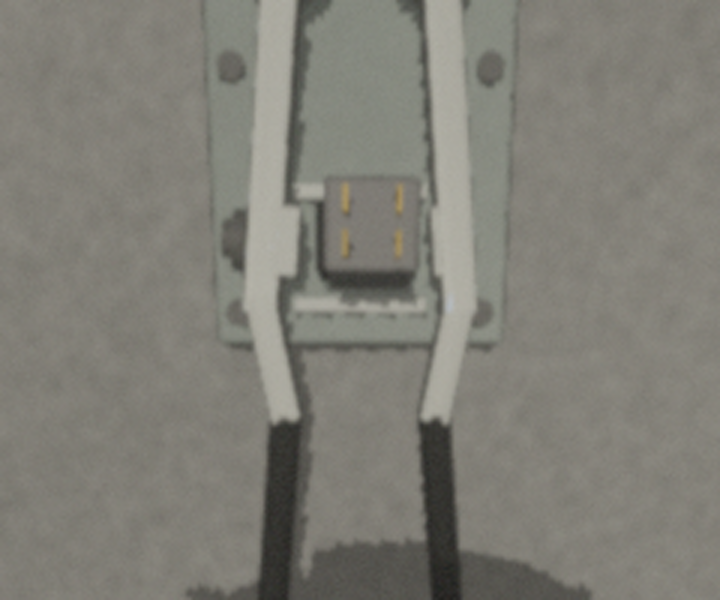

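The relay is upright at the seat (top centre 0.4, -3.6 mm). The cover's outer face stands 3 mm off the box, which is the home position. The handles are open and clear, so I'm handing in.

```bash
python3 -c "
from rig import *
print(job_done())"
```

```text
the job is handed in; nothing more can be done
None
```

The relay is standing in the press seat with its cover snapped home, and I handed the job in at about 22 s. No verdict was reported.

**What I did:** I gripped the grey relay by its plain x faces and stood it in the seat with the cover facing the left jaw. I let it go, then squeezed the handles in steps of about 0.3–0.4 mm. There was a slight slip at about 46–47 mm handle width, then a steady climb. The cover gave at about 40.7 mm: the vertical force at the wrist fell from 12.7 to 2.3 N. I stopped there, let the handles open gently and withdrew upward.

**Last checks, from the wrist camera:**
- **Position:** the relay's top is level at z = 0.070 m, centred within 0.5 mm along the press. Across the press its origin is about 2 mm to the right of the seat centre, and its yaw error is about 1°.
- **Cover:** its outer face stands 3.0 mm off the box, which is the home position.
- **Jaws and arm:** the jaws are back open, clear of the relay by about 5 mm on each side. The arm is free, with wrist force under 1 N.

**What I could not confirm:**
- **Force signal:** the measured gripper opening was noisy by about ±0.3 mm and was not a reliable measure of force. I judged the peak and the snap from the vertical wrist force and the picture, not from a direct handle force.
- **Bystanders:** I did not measure their positions at the end. The arm's path stayed clear of them.

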